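# Nest the clay tumblers and screw the hold-down snug

## Task

Pack up the clay tumblers used for trying the water whistles: lower every tumbler, mouth down as it stands, one over another onto the cone of the stacking stand, setting each down gently, neither dropped nor pushed, so that it sits loose and level and never jams tight. Then swing the boom over the stack as far as its stop and turn the screw clockwise until its sprung foot sits snugly on the top tumbler with the spring about half squeezed, never squeezing the spring solid. Leave the goat whistle and the ocarina undisturbed.

Things in the scene. Friction and masses are not known exactly. Their poses are not given: they have to be found in the camera images.
- cup0_mid (a point): centre of an unglazed clay tumbler standing mouth down (all tumblers are alike; two to four are present): 66 mm tall, 70 mm across at the mouth, tapering evenly to 44 mm across at the flat closed end on top; wall 3.6 mm, hollow 56 mm deep, 120 g. The point lies on the axis 33 mm above the mouth's rim; z points from the mouth to the closed end.
- cup1_mid (a point): centre of an unglazed clay tumbler standing mouth down (all tumblers are alike; two to four are present): 66 mm tall, 70 mm across at the mouth, tapering evenly to 44 mm across at the flat closed end on top; wall 3.6 mm, hollow 56 mm deep, 120 g. The point lies on the axis 33 mm above the mouth's rim; z points from the mouth to the closed end.
- cup2_mid (a point): centre of an unglazed clay tumbler standing mouth down (all tumblers are alike; two to four are present): 66 mm tall, 70 mm across at the mouth, tapering evenly to 44 mm across at the flat closed end on top; wall 3.6 mm, hollow 56 mm deep, 120 g. The point lies on the axis 33 mm above the mouth's rim; z points from the mouth to the closed end.
- cup3_mid (a point): centre of an unglazed clay tumbler standing mouth down (all tumblers are alike; two to four are present): 66 mm tall, 70 mm across at the mouth, tapering evenly to 44 mm across at the flat closed end on top; wall 3.6 mm, hollow 56 mm deep, 120 g. The point lies on the axis 33 mm above the mouth's rim; z points from the mouth to the closed end.
- stand: stacking stand fixed to the ledge: a wooden plank 12 mm thick, 235 mm long (x from -65 to +170 mm), 120 mm wide, with an upright pine cone of the tumblers' own taper and, at x = +130 mm, y = 0, a round steel post 20 mm thick that carries the boom 184 to 202 mm above the ledge. Origin: on the cone's axis at ledge level; z up.
- cone_top (a point): centre of the cone's flat top, 70 mm above the ledge, 44 mm across (67 mm at the plank). The first tumbler comes to rest by its own weight with its centre about 55 mm above the ledge (rim at 22 mm), each further one 18 mm higher (within 3 mm). They jam if pushed down with over about 12 N or dropped from over about 4 mm.
- boom (a joint): swing angle of the boom (rad) about the vertical post: 0 = against its stop with the screw exactly over the cone; it grows anticlockwise seen from above as the boom is swung away (towards the stand's -y side), up to 1.9. Stiff: stays where it is left; about 0.35 N m moves it.
- boom_grip (a point): middle of the boom, a level wooden bar 16 mm wide and 18 mm high that may be pinched across its width from above; the point lies at half its height, 65 mm from the post's axis and 65 mm from the screw's axis (the screw is 130 mm from the post's axis). x points from the screw towards the post.
- screw (a joint): angle the screw's wing has been turned (rad), growing clockwise seen from above, 0 to 10. Clockwise lowers the foot by 6 mm per rad. Needs about 0.06 N m when free, rising by 0.004 N m for each mm that the foot's spring is squeezed; it stays where it is left.
- screw_grip (a point): on the screw's vertical axis, at the height to grip the wing: an upright wooden wing 46 mm long (along x), 12 mm thick (along y) and 36 mm high, the point 20 mm below its top edge, 235 mm above the ledge; the wing turns but does not rise or sink.
- foot (a joint): how far the sprung foot under the screw is squeezed (m): 0 = hanging free, 0.012 = spring squeezed solid; 0.7 N per mm. Snug is about half squeezed.
- foot_pad (a point): centre of the underside of the foot, a cork disc 36 mm across and 6 mm thick hanging from a coil spring on the screw spindle; with the screw at 0 it hangs 154 mm above the ledge.
- goat: glossy black clay goat whistle, about 100 mm long and 118 mm tall, on the small turntable at the back left; origin at its feet. Fragile, not to be disturbed.
- ocarina: green ceramic ocarina, 100 mm long and 45 mm thick, lying to the right; origin at its underside. Fragile, not to be disturbed.
There are look-alikes about, which are no part of the job. What is shaped like the part that bears cup0_mid but blue is not meant. What is shaped like the part that bears cup3_mid but red is not meant.

How it is judged (in metres and radians):
On the way, in this order (a step that is already met when the one before it is completed fails the run):
1. every tumbler is nested mouth down on the cone, level and at rest (horizontal distance between each of cup0_mid, cup1_mid, cup2_mid, cup3_mid and stand below 0.006 m and angle between each of cup0_mid, cup1_mid, cup2_mid, cup3_mid's own z axis and vertical below 0.09 rad and height (world z) of each of cup0_mid, cup1_mid, cup2_mid, cup3_mid below 0.122 m and linear speed of each of cup0, cup1, cup2, cup3 below 0.02 m/s), for 0.2 s.
2. the boom is swung over the stack to its stop (value of joint boom below 0.05 rad), for 0.2 s.
3. the screw is turned down until the foot is snug on the stack (value of joint boom below 0.05 rad and value of joint foot between 0.0025 and 0.009 m), for 0.2 s.
At the end, for the whole second after the job is handed in: every tumbler nested on the cone (axis within 6 mm, tilt under 0.09 rad, centre below 122 mm), at rest; boom within 0.05 rad of its stop; foot's spring squeezed by 2.5 to 9 mm (all of step 1 and all of step 3); the robot touches nothing.
It fails at once if a tumbler is pushed tight by the robot (fingers on a tumbler while more than 45 N of contact force acts between a tumbler and what it sits on) ((contact force between the fingers and cup0 above 2 N or contact force between the fingers and cup1 above 2 N or contact force between the fingers and cup2 above 2 N or contact force between the fingers and cup3 above 2 N) and (contact force between any of cup1, cup2, cup3 and cup0 above 45 N or contact force between any of cup2, cup3 and cup1 above 45 N or contact force between cup3 and cup2 above 45 N or contact force between any of cup0, cup1, cup2, cup3 and stand above 45 N)).
It fails at once if a tumbler is dropped or knocked on hard (more than 70 N of contact force between a tumbler and what it sits on) (contact force between any of cup1, cup2, cup3 and cup0 above 70 N or contact force between any of cup2, cup3 and cup1 above 70 N or contact force between cup3 and cup2 above 70 N or contact force between any of cup0, cup1, cup2, cup3 and stand above 70 N).
It fails at once if the screw is overtightened (spring squeezed more than 10.5 mm) (value of joint foot above 0.0105 m).
It fails at once if the goat whistle or the ocarina is disturbed (moved more than 25 mm or tipped) (distance of any of goat, ocarina from where it was at the start of the episode above 0.025 m or angle between any of goat, ocarina's own z axis and vertical above 0.4 rad).
Of cup0, cup1, cup2, cup3 only 2 to 4 are there at a start; the rules pass over those that are not, and their reading is None.
At some moment in a run one of cup0, cup1, cup2, cup3 may be knocked a few centimetres aside while the robot is not near it.
It also fails if it takes over 200 s, if anything falls off the work surface, if the arm or the gripper's body presses on something with over 40 N, if the wrist force passes 120 N, or if a joint passes its speed limit or range.

## Robot

A 6-joint arm with a two-finger parallel gripper is mounted at the origin on the work surface. World frame = base frame: x ahead of the robot, y to its left, z up, the work surface at z = 0. Lengths are in mm, angles in rad, forces in N, time in s.
With the tool pointing down it reaches from about 350 to 775 mm from the base axis. Payload 7.3 kg.
Tool frame: the origin (TCP) lies at the centre of the arm's flange, where the gripper is bolted on; the fingertips stand 178 mm ahead of it and the grasp point (between the pads) lies 159 mm ahead of it; z points along the fingers, y is the direction in which the jaws open and shut (so a half turn about z gives the same grasp; the last joint's range is limited). The gripper opens to 92 mm and grips with 3 to 60 N. Pads are 19 mm wide; open, the fingers measure 130 mm over their backs; the gripper's body (75 mm by 190 mm) begins 47 mm behind the grasp point.
Start: joints at [1.115, 0.342, 1.524, -0, 1.275, -0.146], TCP at [160.034, 500.017, 404.741] pointing down, gripper open.
Joint ranges: [-2.53, 2.53], [-0.77, 2.02], [0.04, 2.7], [-1, 4.14], [0.28, 2.66], [-3.11, 3.11]. Speed limits (rad/s): [2.57, 2.57, 3.14, 3.14, 3.14, 3.14].

## Interface

Orientations are given as [roll, pitch, yaw] about the fixed x, y, z axes, in that order (R = Rz(yaw) Ry(pitch) Rx(roll)).
In Python, from plant import get_obs, capture, close_job gives the robot as it stands. The module is installed in compiled form; this text tells all that it offers.
- The arm moves only by the shell command python3 -m pendant 'ROWS'. ROWS is JSON, a list of rows, each a list of 3 entries, a list of its own where there are three numbers: the shift along the tool's x, y, z in m, then the turn, a rotation vector about the tool's x, y, z in rad, then the finger opening in m, from 0 to 0.0918. In form: [[[tx, ty, tz], [wx, wy, wz], fingers], ...]. A call has 1 to 10 rows; each row is the pose to reach, as a shift and turn from the pose commanded when the call began, along the tool's axes at that moment; what a row does not reach only later rows make up. A row lasts 1/12 s, in which the tool goes at most 41.7 mm and 7.16 degrees, less where a joint would pass 70% of its speed; a pose out of reach is approached as far as the arm can. A call with a gripper value outside its range is refused whole. The fingers move at their own pace and stop on an object; the grip force is fixed at half the most. Time passes only in rows, so rows that repeat a pose let the fingers close. It gives the time, the measured TCP pose, the force and the opening at its end, in the units of the state.
- get_obs(): the state, without advancing time (a new reading comes with each control period).
- capture(name): name is "scene" or "top" or "wrist"; returns a dict with "color" (420x560x3 uint8, red, green, blue), "mtx" (3x3 intrinsics, pixels), "rvec" (rotation vector, rad) and "tvec" (3), from world to camera coordinates, as OpenCV has them. Camera axes: x right, y down, z forward; pixel columns grow to the right and rows downward; lengths in mm; the calibration is good to about 2 mm. A picture is of the moment at which its call begins. There is no depth.
- close_job(): hands the job in, once; it reports no verdict.
The state is a dict: "time": time; "joint_positions": joint angles; "dq": joint speeds; "tau": joint torques, N m; "tool_pos": TCP position; "tcp_rot": TCP orientation; "contact_force": force on the tool from outside, world axes, zero at the start; "moment": the same for the moment, N m; "grip_width": finger opening in mm.
Only numpy, scipy, OpenCV 4.12 (cv2) and the standard library are available. Lean on these libraries where they do the work, as an engineer would, in place of code of your own. Each camera call takes 0.05 s, during which the arm holds its last target. There are 200 camera calls.

## Working session

There is one attempt and no reset: what is moved stays moved. The work goes in short steps, Python scripts to look and compute and a shell command to move; the robot and the scene stay as the last step left them, time stands still between calls to the robot, and variables do not carry over. Pictures are saved under pics/ and viewed, about 12 in all and at most 16, crops included, and the job is handed in when it is done.

```bash
mkdir -p pics; ls
cat > h.py <<'E'
import numpy as np, cv2
from plant import get_obs, capture, close_job
def snap(cam, name, crop=None, k=1):
    c=capture(cam); im=c["color"][:,:,::-1].copy()
    np.savez(f"{cam}.npz",**{q:np.array(c[q]) for q in ("mtx","rvec","tvec","color")})
    if crop: x0,y0,x1,y1=crop; im=im[y0:y1,x0:x1]
    cv2.imwrite(f"pics/{name}.png",cv2.resize(im,None,fx=k,fy=k,interpolation=cv2.INTER_CUBIC))
    return c
def ray(c,u,v):
    R=cv2.Rodrigues(np.array(c["rvec"],float))[0]; t=np.array(c["tvec"],float).ravel()
    d=R.T@np.linalg.inv(np.array(c["mtx"],float))@np.array([u,v,1.]); return -R.T@t,d
def atz(c,u,v,z):
    o,d=ray(c,u,v); return o+d*(z-o[2])/d[2]
def proj(c,P):
    return cv2.projectPoints(np.array(P,float).reshape(-1,3),np.array(c["rvec"],float),np.array(c["tvec"],float),np.array(c["mtx"],float),None)[0].reshape(-1,2)
E
python3 - <<'E'
from h import *
np.set_printoptions(precision=3,suppress=True)
a=snap("scene","s0",k=1.4);b=snap("top","t0",k=1.4);print(get_obs())
for c in (a,b): print(ray(c,280,210),c["mtx"][0])
E
```

```text
pics
{'time': 0.1, 'joint_positions': array([ 1.115,  0.343,  1.525, -0.   ,  1.275, -0.146]), 'dq': array([-0.   , -0.002, -0.003,  0.   , -0.001,  0.001]), 'tau': array([  0.001, -43.201, -24.469,   0.072,   0.053,  -0.   ]), 'tool_pos': array([159.989, 499.91 , 404.12 ]), 'tcp_rot': array([-3.14 , -0.   ,  2.832]), 'contact_force': array([ 0.128,  0.537, -0.082]), 'moment': array([ 0.014, -0.026,  0.002]), 'grip_width': 91.95909353130455}
(array([1196.308,  669.036,  834.314]), array([-0.568, -0.592, -0.573])) [541.309   0.    277.559]
(array([ 311.309,  -13.564, 1193.263]), array([ 0.225, -0.021, -0.974])) [462.542   0.    284.15 ]
```

View pics/s0.png

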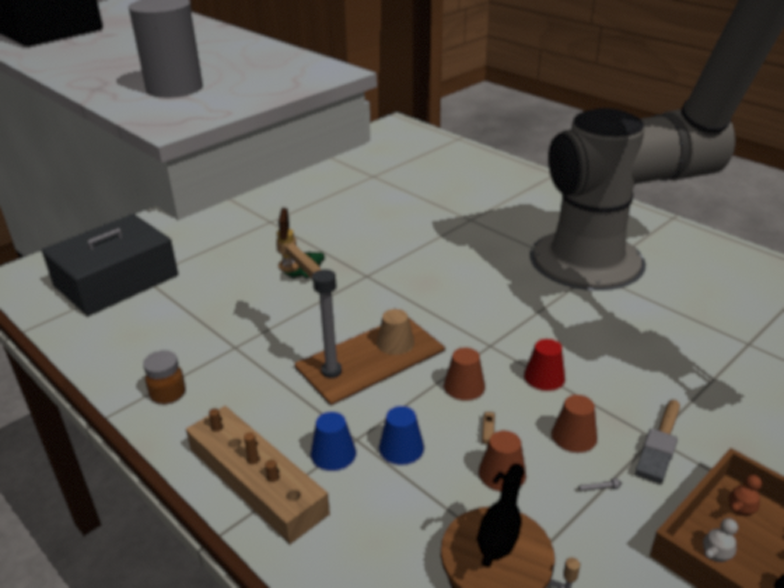

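View pics/t0.png

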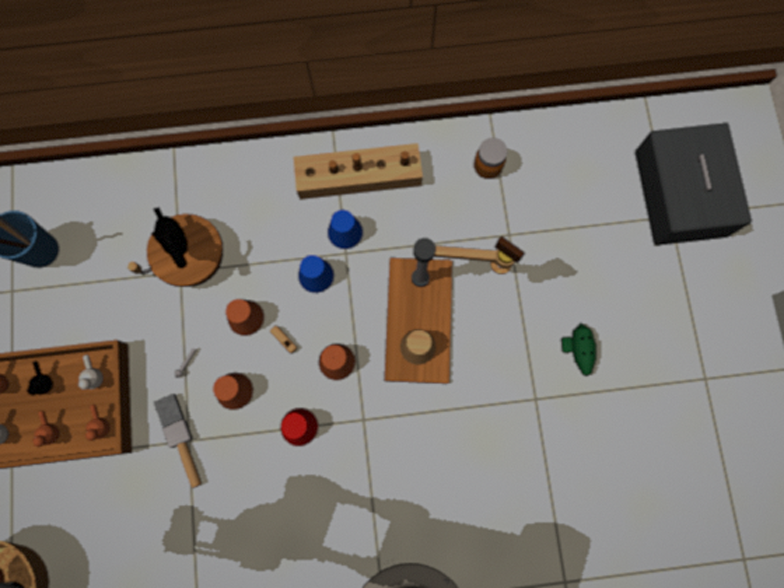

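Three terracotta tumblers (unscaled top px: A (174,226), B (166,279), C (240,258)) fit "unglazed clay". The blue pair (246,163), (225,195) and the red one (214,305) are the look-alikes. I'll confirm that in a crop and measure by silhouette fit.

```bash
cat >> h.py <<'E'
from scipy.optimize import minimize
def frustum(x,y,z0,h,r0,r1,n=40):
    a=np.linspace(0,2*np.pi,n); return np.vstack([np.c_[x+r*np.cos(a),y+r*np.sin(a),0*a+z] for r,z in((r0,z0),(r1,z0+h))])
def hullmask(c,P,s=4):
    m=np.zeros((420*s,560*s),np.uint8); p=(proj(c,P)+.5)*s-.5
    cv2.fillConvexPoly(m,cv2.convexHull(p.astype(np.float32)).round().astype(int),1); return m
def fitcup(cs,masks,x,y,z0=0,h=66,r0=35,r1=22):
    ms=[cv2.resize(m.astype(np.uint8),None,fx=4,fy=4,interpolation=cv2.INTER_NEAREST) for m in masks]
    def f(p):
        e=0
        for c,m in zip(cs,ms):
            q=hullmask(c,frustum(p[0],p[1],z0,h,r0,r1)); e+=1-(q&m).sum()/(q|m).sum()
        return e
    r=minimize(f,[x,y],method="Nelder-Mead",options=dict(initial_simplex=[[x,y],[x+6,y],[x,y+6]],xatol=.1,fatol=1e-4)); return r.x,r.fun
def terra(c):
    v=cv2.cvtColor(c["color"],cv2.COLOR_RGB2HSV).astype(int); H,S,V=v[...,0],v[...,1],v[...,2]
    return ((H<14)&(S>110)&(S<215)&(V>45)).astype(np.uint8)
def blob(m,u,v):
    n,l=cv2.connectedComponents(m); w=l[int(v)-3:int(v)+4,int(u)-3:int(u)+4]; w=w[w>0]
    return (l==np.bincount(w).argmax()) if len(w) else m*0
E
python3 - <<'E'
from h import *
np.set_printoptions(precision=1,suppress=True)
a=dict(np.load("scene.npz"));b=dict(np.load("top.npz"))
for n,u,v in(("A",174,226),("B",166,279),("C",240,258),("red",214,305),("blue1",246,163),("blue2",225,195)):
    g=atz(b,u,v,60)[:2]; ps=proj(a,[*g,33])[0]
    if n in "ABC":
        ma=blob(terra(a),*ps); mb=blob(terra(b),u,v)
        print(n,g,ps,ma.sum(),mb.sum(),"both",fitcup([a,b],[ma,mb],*g),"top",fitcup([b],[mb],*g),"sc",fitcup([a],[ma],*g))
    else: print(n,g)
print("post",atz(b,424/1.4,247/1.4,205),atz(b,421/1.4,282/1.4,14),"cone",atz(b,419/1.4,341/1.4,70),"wing",atz(b,509/1.4,250/1.4,255))
print("plank",[atz(b,u/1.4,v/1.4,12)[:2] for u,v in((391,258),(453,260),(451,383),(385,380))])
print("goat",atz(b,180/1.4,262/1.4,20),atz(b,160/1.4,212/1.4,118),"oc",atz(b,582/1.4,348/1.4,25))
x=lambda c,r,k:cv2.resize(c["color"][r[1]:r[3],r[0]:r[2],::-1],None,fx=k,fy=k,interpolation=cv2.INTER_CUBIC)
p=x(b,(150,150,390,350),3.3);cv2.imwrite("pics/t0c.png",p)
E
```

```text
A [563.2 229.3] [358.8 320.9] 764 495 both (array([573.9, 237.4]), np.float64(0.5597431310855191)) top (array([575.3, 239.3]), np.float64(0.1826625386996904)) sc (array([572., 236.]), np.float64(0.371522599886872))
B [434.1 257.8] [408.3 295.5] 920 493 both (array([441., 269.]), np.float64(0.3972939271626422)) top (array([441. , 269.4]), np.float64(0.21324556153999596)) sc (array([436.6, 269.6]), np.float64(0.18003565062388593))
C [464.2  73.8] [332.4 262.2] 779 476 both (array([472.2,  77.4]), np.float64(0.33866591244553257)) top (array([472.1,  76.7]), np.float64(0.17441734417344168)) sc (array([468.5,  76.5]), np.float64(0.1581329370440422))
red [358.2 147.1]
blue1 [706.3  34.4]
blue2 [628.   95.7]
post [609.9 -94.3 205. ] [600.3 -95.7  14. ] cone [481.2 -75.   70. ] wing [ 575.2 -217.   255. ]
plank [array([653.9, -45.2]), array([ 636.3, -161.4]), array([ 406.5, -126.5]), array([426. ,  -7.8])]
goat [689.9 349.2  20. ] [753.  349.1 118. ] oc [ 440.6 -370.8   25. ]
```

View pics/t0c.png

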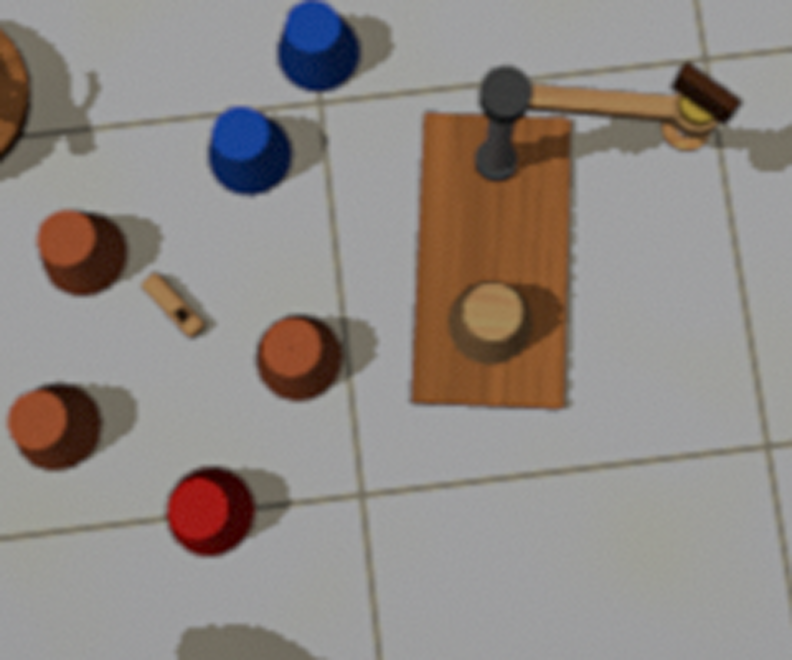

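```bash
cat >> h.py <<'E'
def terra(c):
    v=cv2.cvtColor(c["color"],cv2.COLOR_RGB2HSV).astype(int); H,S,V=v[...,0],v[...,1],v[...,2]
    return (((H<16)|(H>174))&(S>95)&(V>15)).astype(np.uint8)
E
python3 - <<'E'
from h import *
np.set_printoptions(precision=1,suppress=True)
a=dict(np.load("scene.npz"));b=dict(np.load("top.npz"))
for n,u,v in(("A",174,226),("B",166,279),("C",240,258)):
    g=atz(b,u,v,60)[:2]; ps=proj(a,[*g,33])[0]
    ma=blob(terra(a),*ps); mb=blob(terra(b),u,v)
    print(n,ma.sum(),mb.sum(),"top",fitcup([b],[mb],*g),"sc",fitcup([a],[ma],*g))
q=lambda x,y:(150+(x+.5)/3.3-.5,150+(y+.5)/3.3-.5)
for n,x,y in(("A",68,239),("B",39,420),("C",291,349)): print(n,atz(b,*q(x,y),66))
W=np.array([atz(b,*q(x,y),12)[:2] for x,y in((425,113),(572,120),(567,408),(411,402))]); L=np.array([[170,60],[170,-60],[-65,-60],[-65,60.]])
ct=atz(b,*q(492,312),70)[:2]; W=np.vstack([W,ct]);L=np.vstack([L,[0,0]])
wm,lm=W.mean(0),L.mean(0);U,s,Vt=np.linalg.svd((L-lm).T@(W-wm));R=Vt.T@U.T;t=wm-R@lm
print("yaw",np.arctan2(R[1,0],R[0,0]),"origin",t,"conetop",ct,"res\n",W-(L@R.T+t))
print("post",R@[130,0]+t)
# wing/scene checks
x=lambda c,r,k:cv2.resize(c["color"][r[1]:r[3],r[0]:r[2],::-1],None,fx=k,fy=k,interpolation=cv2.INTER_CUBIC)
cv2.imwrite("pics/s0c.png",x(a,(180,130,440,330),3))
print(proj(a,[[*t,70],[*(R@[130,0]+t),12],[*(R@[130,0]+t),202]]), [proj(a,[*p,12])[0] for p in L[:4]@R.T+t])
E
```

```text
A 1006 526 top (array([575.5, 239.3]), np.float64(0.1307581078289609)) sc (array([572.4, 235.6]), np.float64(0.32511781338360035))
B 983 545 top (array([441. , 269.4]), np.float64(0.13026132056652706)) sc (array([439.1, 269. ]), np.float64(0.1260765683169417))
C 801 496 top (array([472.1,  76.7]), np.float64(0.1397289972899729)) sc (array([471.7,  77.9]), np.float64(0.1374343787858393))
A [572.9 236.6  66. ]
B [439.7 266.9  66. ]
C [470.3  77.9  66. ]
yaw -0.15841720684524582 origin [479.4 -74.8] conetop [479.8 -73.5] res
 [[-1.5 -0.8]
 [-2.1  1.1]
 [ 1.7 -1.1]
 [ 1.4 -0.5]
 [ 0.5  1.3]]
post [607.8 -95.3]
[[281.4 224.7]
 [236.2 264.7]
 [230.5 196.5]] [array([235.1, 285.9]), array([208.5, 257.9]), array([288.7, 222.7]), array([318. , 246.3])]
```

View pics/s0c.png

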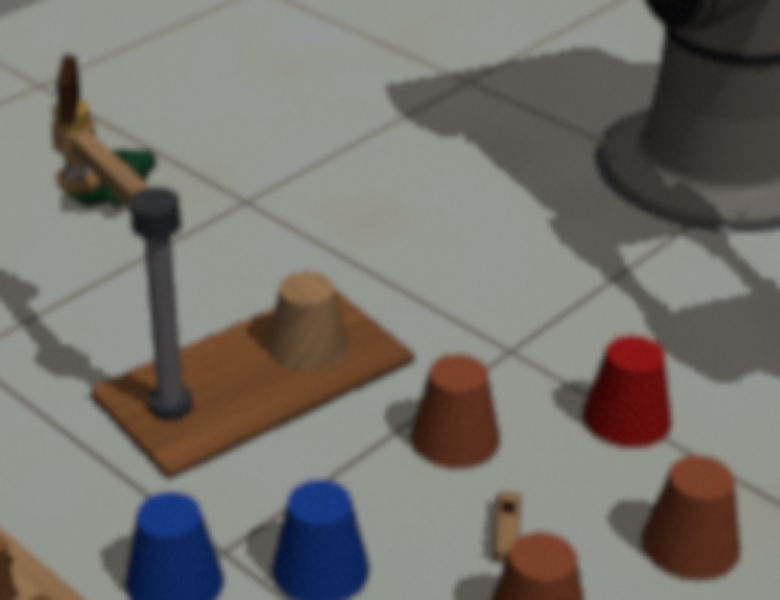

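```bash
python3 -m pendant '[[[-0.474,-0.124,0.085],[0,0,-0.31],0.0918],[[-0.474,-0.124,0.085],[0,0,-0.31],0.0918],[[-0.474,-0.124,0.085],[0,0,-0.31],0.0918],[[-0.474,-0.124,0.085],[0,0,-0.31],0.0918],[[-0.474,-0.124,0.085],[0,0,-0.31],0.0918],[[-0.474,-0.124,0.085],[0,0,-0.31],0.0918],[[-0.474,-0.124,0.085],[0,0,-0.31],0.0918],[[-0.474,-0.124,0.085],[0,0,-0.31],0.0918],[[-0.474,-0.124,0.085],[0,0,-0.31],0.0918],[[-0.474,-0.124,0.085],[0,0,-0.31],0.0918]]'
```

```text
time: 0.93
tool_pos: [500.7, 283.2, 334.3]
tcp_rot: [-3.141, -0.001, -3.142]
contact_force: [0.6, 1.1, -0.3]
grip_width: 91.8
```

```bash
python3 -m pendant '[[[-0.072,-0.046,0.014],[0,0,0],0.0918],[[-0.072,-0.046,0.014],[0,0,0],0.0918],[[-0.072,-0.046,0.014],[0,0,0],0.0918],[[-0.072,-0.046,0.014],[0,0,0],0.0918],[[-0.072,-0.046,0.014],[0,0,0],0.0918],[[-0.072,-0.046,0.014],[0,0,0],0.0918]]'
python3 - <<'E'
from h import *
c=snap("wrist","w0",k=1.3); t=snap("top","t1")
print(get_obs()["tool_pos"],ray(c,280,210),c["mtx"][0],proj(c,[[573,237,66],[573,237,0],[440,268,66]]))
E
```

```text
time: 1.43
tool_pos: [570.3, 239.7, 321.1]
tcp_rot: [3.141, -0.001, -3.14]
contact_force: [-0.2, 0.5, -0.4]
grip_width: 91.8
[570.19142177 239.95693993 321.56779504] (array([490.80723227, 239.61326095, 300.56516979]), array([ 0.29277197,  0.00479549, -0.95619015])) [336.09981852   0.         278.04437466] [[274.85336843 223.42370319]
 [275.56691163 199.85216374]
 [323.87454454  21.99183582]]
```

View pics/w0.png

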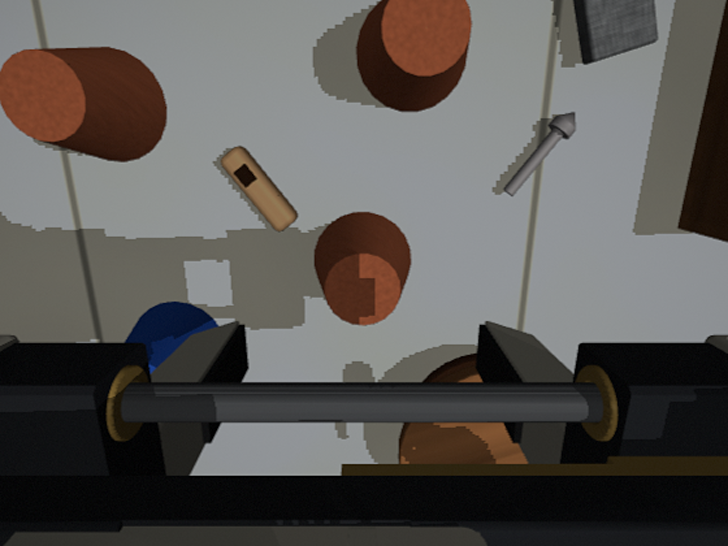

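Run:
```python
from h import *
c=dict(np.load("wrist.npz"))
for n,u,v in(("A",361,289),("B",426,30),("C",41,95)): print(n,atz(c,u/1.3,v/1.3,66))
```

```text
A [572.12816222 239.09824625  66.        ]
B [440.60690973 270.40654463  66.        ]
C [469.5488656   79.21555169  66.        ]
```

```bash
python3 -m pendant '[[[-0.003,-0.001,0.03],[0,0,0],0.0918],[[-0.003,-0.001,0.06],[0,0,0],0.0918],[[-0.003,-0.001,0.09],[0,0,0],0.0918],[[-0.003,-0.001,0.11],[0,0,0],0.0918],[[-0.003,-0.001,0.126],[0,0,0],0.0918],[[-0.003,-0.001,0.126],[0,0,0],0.0918],[[-0.003,-0.001,0.126],[0,0,0],0.0918],[[-0.003,-0.001,0.126],[0,0,0],0.0918]]';python3 -m pendant '[[[0,0,0],[0,0,0],0.07],[[0,0,0],[0,0,0],0.05],[[0,0,0],[0,0,0],0.03],[[0,0,0],[0,0,0],0.03],[[0,0,0],[0,0,0],0.03],[[0,0,0],[0,0,0],0.03],[[0,0,0],[0,0,0],0.03],[[0,0,0],[0,0,0],0.03]]'
```

```text
time: 2.2
tool_pos: [574.4, 238.5, 196.6]
tcp_rot: [3.141, 0.002, -3.14]
contact_force: [-0.1, 0.4, 0.1]
grip_width: 92.1
time: 2.87
tool_pos: [574.4, 237.8, 195.3]
tcp_rot: [3.141, 0.001, -3.142]
contact_force: [-0.4, 0.4, 2.5]
grip_width: 59.2
```

```bash
python3 -m pendant '[[[0,0,-0.01],[0,0,0],0.03],[[0,0,-0.03],[0,0,0],0.03],[[0,0,-0.06],[0,0,0],0.03],[[0,0,-0.09],[0,0,0],0.03],[[0,0,-0.12],[0,0,0],0.03],[[0,0,-0.14],[0,0,0],0.03],[[0,0,-0.14],[0,0,0],0.03],[[0,0,-0.14],[0,0,0],0.03]]'
python3 - <<'E'
from h import *
print(get_obs()["contact_force"],get_obs()["tool_pos"],get_obs()["grip_width"])
c=snap("wrist","w1",k=1.2)
E
```

```text
time: 3.53
tool_pos: [574.3, 237.6, 336.1]
tcp_rot: [3.141, 0.002, -3.141]
contact_force: [-0.7, 0.3, -1.8]
grip_width: 59.3
[-0.66346766  0.2801292  -1.77045713] [574.26153694 237.59015821 336.12062275] 59.33375389372236
```

View pics/w1.png

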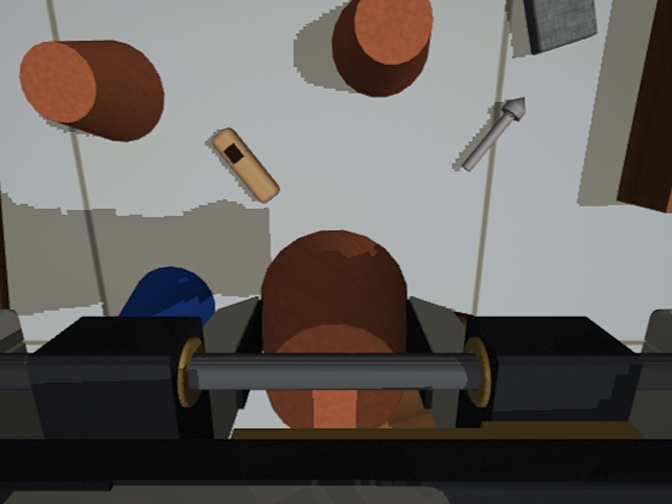

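```bash
python3 - <<'E'
from h import *
c=dict(np.load("wrist.npz"))
for z in(135,141,147): print(atz(c,334/1.2,230/1.2,z)+[35,0,0])
E
python3 -m pendant '[[[0.015,-0.03,0],[0,0,0],0.03],[[0.03,-0.06,0],[0,0,0],0.03],[[0.045,-0.09,0],[0,0,0],0.03],[[0.06,-0.12,0],[0,0,0],0.03],[[0.075,-0.15,0],[0,0,0],0.03],[[0.094,-0.18,0],[0,0,0],0.03],[[0.094,-0.208,0],[0,0,0],0.03],[[0.094,-0.208,0],[0,0,0],0.03],[[0.094,-0.208,0],[0,0,0],0.03],[[0.094,-0.208,0],[0,0,0],0.03]]'
python3 - <<'E'
from h import *
o=get_obs();print(o["tool_pos"],o["grip_width"])
c=snap("wrist","w2",k=1.3)
print(proj(c,[479.8,-73.5,70]))
E
```

```text
[575.05321069 237.61167332 135.        ]
[573.54966756 237.61328308 141.        ]
[572.04612444 237.61489284 147.        ]
time: 4.42
tool_pos: [480.3, 29.9, 333.9]
tcp_rot: [3.141, -0.002, 3.141]
contact_force: [0.0, -0.1, -0.6]
grip_width: 59.4
[480.26038737  29.87452957 333.91110891] 59.36378915741879
[[142.62765429 216.38656536]]
```

View pics/w2.png

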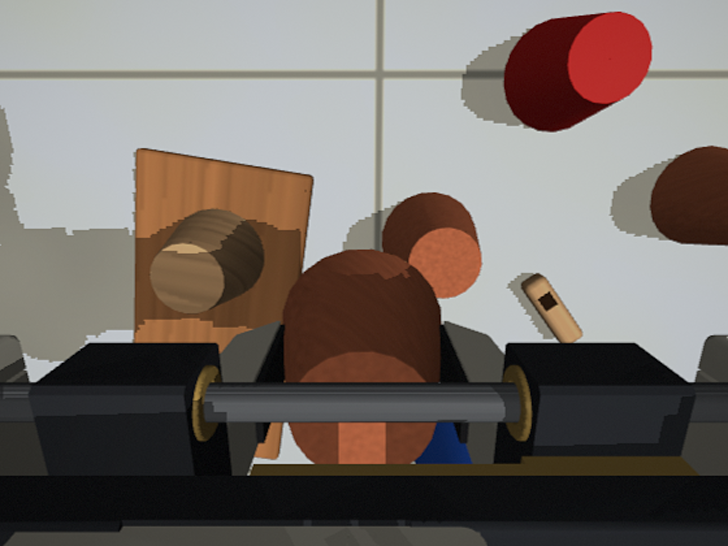

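```bash
python3 -m pendant '[[[0.001,-0.03,0],[0,0,0],0.03],[[0.001,-0.06,0],[0,0,0],0.03],[[0.001,-0.09,0],[0,0,0],0.03],[[0.001,-0.103,0],[0,0,0],0.03],[[0.001,-0.103,0.02],[0,0,0],0.03],[[0.001,-0.103,0.05],[0,0,0],0.03],[[0.001,-0.103,0.07],[0,0,0],0.03],[[0.001,-0.103,0.07],[0,0,0],0.03],[[0.001,-0.103,0.07],[0,0,0],0.03],[[0.001,-0.103,0.07],[0,0,0],0.03]]'; python3 -c "
from plant import get_obs;o=get_obs();print(o['tool_pos'],o['contact_force'],o['tcp_rot'])"
```

```text
time: 5.3
tool_pos: [480.0, -72.7, 265.8]
tcp_rot: [-3.141, 0.001, -3.14]
contact_force: [-0.3, -0.1, -0.7]
grip_width: 59.5
[480.04971649 -72.73610009 265.79914147] [-0.33228593 -0.14876425 -0.71820017] [-3.14137645e+00  1.12708985e-03 -3.14008399e+00]
```

```bash
python3 -m pendant '[[[0,0,0.008],[0,0,0],0.03],[[0,0,0.016],[0,0,0],0.03],[[0,0,0.024],[0,0,0],0.03],[[0,0,0.032],[0,0,0],0.03],[[0,0,0.038],[0,0,0],0.03],[[0,0,0.042],[0,0,0],0.03],[[0,0,0.042],[0,0,0],0.03]]'; for i in 1 2 3; do python3 -m pendant '[[[0,0,0.001],[0,0,0],0.03],[[0,0,0.001],[0,0,0],0.03],[[0,0,0.001],[0,0,0],0.03]]' | grep -v rot; done
```

```text
time: 5.88
tool_pos: [479.6, -73.3, 222.3]
tcp_rot: [3.141, -0.0, 3.142]
contact_force: [2.1, 0.6, -1.5]
grip_width: 59.3
time: 6.13
tool_pos: [479.5, -73.3, 222.2]
contact_force: [1.3, 0.9, -0.9]
grip_width: 59.0
time: 6.38
tool_pos: [479.6, -73.2, 221.3]
contact_force: [2.6, 1.8, 1.1]
grip_width: 59.1
time: 6.63
tool_pos: [479.7, -73.2, 220.3]
contact_force: [3.9, 3.4, 4.1]
grip_width: 59.4
```

```bash
python3 -m pendant '[[[0,0,-0.001],[0,0,0],0.03],[[-0.0007,0.0007,-0.001],[0,0,0],0.03],[[-0.0007,0.0007,-0.001],[0,0,0],0.03]]'|grep -v rot; for i in 1 2 3; do python3 -m pendant '[[[0,0,0.001],[0,0,0],0.03],[[0,0,0.001],[0,0,0],0.03],[[0,0,0.001],[0,0,0],0.03]]' | grep -v rot; done
```

```text
time: 6.88
tool_pos: [479.9, -72.7, 220.7]
contact_force: [2.0, -0.0, -0.9]
grip_width: 59.3
time: 7.13
tool_pos: [480.0, -72.8, 219.8]
contact_force: [1.3, -0.2, -0.1]
grip_width: 59.7
time: 7.38
tool_pos: [480.1, -72.7, 219.0]
contact_force: [1.1, -1.2, -0.2]
grip_width: 59.3
time: 7.63
tool_pos: [480.2, -72.6, 218.1]
contact_force: [1.8, -0.3, 1.6]
grip_width: 59.5
```

```bash
python3 -m pendant '[[[0,0,0],[0,0,0],0.064],[[0,0,0],[0,0,0],0.07],[[0,0,0],[0,0,0],0.085],[[0,0,0],[0,0,0],0.0918],[[0,0,0],[0,0,0],0.0918],[[0,0,0],[0,0,0],0.0918]]'; python3 -m pendant '[[[0,0,-0.01],[0,0,0],0.0918],[[0,0,-0.03],[0,0,0],0.0918],[[0,0,-0.06],[0,0,0],0.0918],[[0,0,-0.09],[0,0,0],0.0918],[[0,0,-0.12],[0,0,0],0.0918],[[0,0.04,-0.12],[0,0,0],0.0918],[[0,0.08,-0.12],[0,0,0],0.0918],[[0,0.1,-0.12],[0,0,0],0.0918],[[0,0.1,-0.12],[0,0,0],0.0918],[[0,0.1,-0.12],[0,0,0],0.0918]]'
python3 - <<'E'
from h import *
o=get_obs();print(o["tool_pos"])
c=snap("wrist","w3",k=1.3); s=snap("scene","s1",k=1.4)
print(proj(c,[[479.8,-72.8,70],[479.8,-72.8,88],[470.5,78.5,66],[440.5,269,66]]),proj(s,[[479.8,-72.8,88],[479.8,-72.8,22]]))
E
```

```text
time: 8.13
tool_pos: [480.0, -72.6, 217.9]
tcp_rot: [3.141, -0.0, -3.141]
contact_force: [-0.7, 0.4, -0.5]
grip_width: 90.1
time: 8.97
tool_pos: [479.8, 28.2, 338.7]
tcp_rot: [-3.141, 0.001, -3.139]
contact_force: [0.3, -1.1, 0.4]
grip_width: 91.9
[479.84654148  28.2087807  338.70807099]
[[148.316015   213.53158829]
 [139.10036977 221.09672291]
 [343.30249937 200.85465624]
 [599.26806916 162.71744829]] [[281.70648716 218.99996385]
 [282.10989062 241.06910349]]
```

View pics/w3.png

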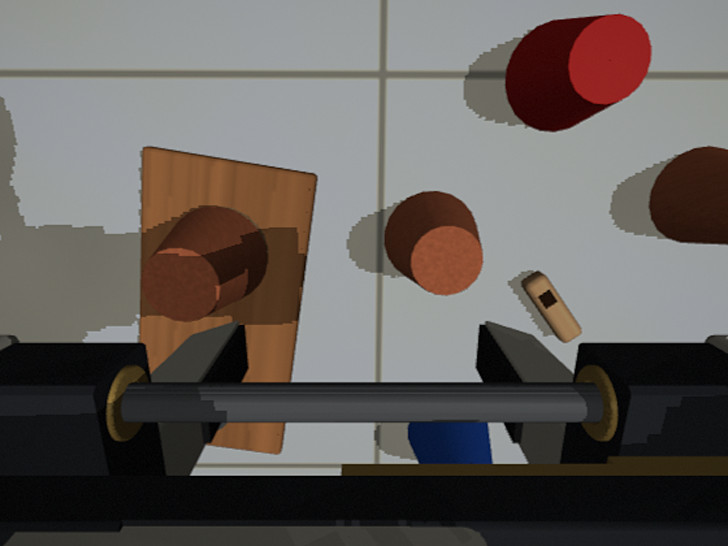

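View pics/s1.png

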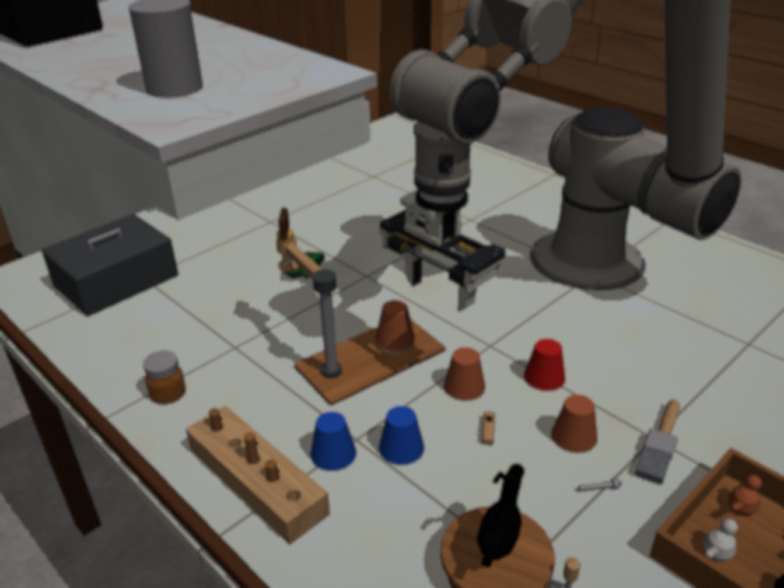

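```bash
python3 -m pendant '[[[0.009,0.03,0],[0,0,0],0.0918],[[0.009,0.05,0],[0,0,0],0.0918],[[0.009,0.05,0.03],[0,0,0],0.0918],[[0.009,0.05,0.06],[0,0,0],0.0918],[[0.009,0.05,0.09],[0,0,0],0.0918],[[0.009,0.05,0.115],[0,0,0],0.0918],[[0.009,0.05,0.135],[0,0,0],0.0918],[[0.009,0.05,0.143],[0,0,0],0.0918],[[0.009,0.05,0.143],[0,0,0],0.0918],[[0.009,0.05,0.143],[0,0,0],0.0918]]';python3 -m pendant '[[[0,0,0],[0,0,0],0.07],[[0,0,0],[0,0,0],0.05],[[0,0,0],[0,0,0],0.03],[[0,0,0],[0,0,0],0.03],[[0,0,0],[0,0,0],0.03],[[0,0,0],[0,0,0],0.03],[[0,0,0],[0,0,0],0.03],[[0,0,0],[0,0,0],0.03]]'
```

```text
time: 9.9
tool_pos: [471.5, 76.7, 195.4]
tcp_rot: [3.142, 0.0, 3.141]
contact_force: [-1.1, 0.3, -0.1]
grip_width: 91.7
time: 10.57
tool_pos: [471.2, 77.5, 195.3]
tcp_rot: [3.141, 0.001, -3.141]
contact_force: [0.5, 1.6, 4.1]
grip_width: 59.3
```

```bash
python3 -m pendant '[[[0,0,-0.01],[0,0,0],0.03],[[0,0,-0.04],[0,0,0],0.03],[[0,0,-0.075],[0,0,0],0.03],[[0,0,-0.11],[0,0,0],0.03],[[0,0,-0.14],[0,0,0],0.03],[[-0.002,-0.03,-0.14],[0,0,0],0.03],[[-0.004,-0.06,-0.14],[0,0,0],0.03],[[-0.006,-0.09,-0.14],[0,0,0],0.03],[[-0.008,-0.12,-0.14],[0,0,0],0.03],[[-0.009,-0.15,-0.14],[0,0,0],0.03]]'; python3 -m pendant '[[[0,0,0],[0,0,0],0.03],[[0,0,0],[0,0,0],0.03],[[0,0,0],[0,0,0],0.03]]';  python3 - <<'E'
from h import *
o=get_obs();print(o["tool_pos"],o["contact_force"])
E
```

```text
time: 11.4
tool_pos: [479.7, -73.9, 335.6]
tcp_rot: [-3.142, 0.0, -3.141]
contact_force: [1.1, 0.1, -1.0]
grip_width: 59.1
time: 11.65
tool_pos: [479.8, -72.3, 335.1]
tcp_rot: [3.141, -0.001, 3.141]
contact_force: [0.3, 0.4, -1.2]
grip_width: 58.9
[479.76775329 -72.31472147 335.09539631] [ 0.27724541  0.3723758  -1.15888439]
```

```bash
python3 -m pendant '[[[0,0,0.025],[0,0,0],0.03],[[0,0,0.05],[0,0,0],0.03],[[0,0,0.058],[0,0,0],0.03],[[0,0,0.066],[0,0,0],0.03],[[0,0,0.074],[0,0,0],0.03],[[0,0,0.082],[0,0,0],0.03],[[0,0,0.088],[0,0,0],0.03],[[0,0,0.092],[0,0,0],0.03],[[0,0,0.092],[0,0,0],0.03],[[0,0,0.092],[0,0,0],0.03]]'|grep -v rot; for i in 1 2 3; do python3 -m pendant '[[[0,0,0.001],[0,0,0],0.03],[[0,0,0.001],[0,0,0],0.03],[[0,0,0.001],[0,0,0],0.03]]' | grep -v rot; done
```

```text
time: 12.48
tool_pos: [480.2, -72.6, 243.1]
contact_force: [0.3, -0.1, -0.8]
grip_width: 59.2
time: 12.73
tool_pos: [480.2, -72.7, 242.3]
contact_force: [-0.3, -0.2, -0.5]
grip_width: 59.3
time: 12.98
tool_pos: [480.1, -72.6, 241.0]
contact_force: [-0.3, -0.9, -1.2]
grip_width: 59.0
time: 13.23
tool_pos: [480.1, -72.6, 239.9]
contact_force: [0.3, -0.6, -1.0]
grip_width: 58.8
```

```bash
for i in 1 2 3; do python3 -m pendant '[[[0,0,0.001],[0,0,0],0.03],[[0,0,0.001],[0,0,0],0.03],[[0,0,0.001],[0,0,0],0.03]]' | grep -v rot; done
```

```text
time: 13.48
tool_pos: [480.1, -72.6, 238.9]
contact_force: [-1.1, -0.5, -0.1]
grip_width: 58.9
time: 13.73
tool_pos: [480.1, -72.6, 237.9]
contact_force: [0.9, 0.1, -0.7]
grip_width: 59.3
time: 13.98
tool_pos: [480.0, -72.6, 236.9]
contact_force: [-0.4, 0.1, -1.1]
grip_width: 58.7
```

```bash
for i in 1 2 ; do python3 -m pendant '[[[0,0,0.001],[0,0,0],0.03],[[0,0,0.001],[0,0,0],0.03],[[0,0,0.001],[0,0,0],0.03]]' | grep -v rot; done
```

```text
time: 14.23
tool_pos: [479.9, -72.6, 236.0]
contact_force: [-2.0, -0.6, 1.3]
grip_width: 59.3
time: 14.48
tool_pos: [479.9, -72.6, 235.5]
contact_force: [-4.1, -0.2, 7.7]
grip_width: 59.2
```

```bash
python3 -m pendant '[[[0.0004,0,-0.0007],[0,0,0],0.03],[[0.0004,0,-0.0007],[0,0,0],0.03],[[0.0004,0,-0.0007],[0,0,0],0.03]]'|grep -v rot; python3 -m pendant '[[[0,0,0],[0,0,0],0.064],[[0,0,0],[0,0,0],0.07],[[0,0,0],[0,0,0],0.085],[[0,0,0],[0,0,0],0.0918],[[0,0,0],[0,0,0],0.0918],[[0,0,0],[0,0,0],0.0918]]'; python3 -m pendant '[[[0,0,-0.01],[0,0,0],0.0918],[[0,0,-0.03],[0,0,0],0.0918],[[0,0,-0.06],[0,0,0],0.0918],[[0,0,-0.1],[0,0,0],0.0918],[[0,0.04,-0.1],[0,0,0],0.0918],[[0,0.08,-0.1],[0,0,0],0.0918],[[0,0.12,-0.1],[0,0,0],0.0918],[[0,0.16,-0.1],[0,0,0],0.0918],[[0.01,0.2,-0.1],[0,0,0],0.0918],[[0.02,0.24,-0.1],[0,0,0],0.0918]]'; python3 -m pendant '[[[0.02,0.02,0],[0,0,0],0.0918],[[0.02,0.02,0],[0,0,0],0.0918],[[0.02,0.02,0],[0,0,0],0.0918]]'
python3 - <<'E'
from h import *
o=get_obs();print(o["tool_pos"])
c=snap("wrist","w4"); s=snap("scene","s2",k=1); t=snap("top","t2")
im=[cv2.imread(f"pics/{n}.png") for n in("w4","s2","t2")]
print(proj(c,[440.5,269,66]),proj(s,[[479.8,-72.8,106],[440,269,66]]),proj(t,[[479.8,-72.8,106],[440,269,66]]))
cv2.imwrite("pics/m2.png",cv2.resize(np.hstack([im[0],im[1][130:,150:440].repeat(1,0) if 0 else cv2.copyMakeBorder(im[1][130:340,180:460],0,210,0,0,cv2.BORDER_CONSTANT)]),None,fx=.95,fy=.95))
E
```

```text
time: 14.73
tool_pos: [479.7, -72.6, 235.7]
contact_force: [-1.4, 0.5, 2.1]
grip_width: 59.4
time: 15.23
tool_pos: [479.7, -72.6, 235.7]
tcp_rot: [3.142, 0.0, -3.141]
contact_force: [-0.0, 0.3, -0.1]
grip_width: 89.9
time: 16.07
tool_pos: [459.2, 169.2, 335.8]
tcp_rot: [3.141, 0.001, 3.141]
contact_force: [0.9, 0.1, -0.2]
grip_width: 91.7
time: 16.32
tool_pos: [438.8, 188.5, 335.7]
tcp_rot: [-3.141, -0.0, -3.138]
contact_force: [0.3, 0.4, 0.4]
grip_width: 91.9
[438.80212173 188.46320635 335.73999318]
[[381.93662155 215.89089488]] [[281.59221946 212.74867971]
 [413.21122198 287.94065591]] [[298.97065877 241.92130576]
 [160.60557807 276.90287678]]
```

View pics/m2.png

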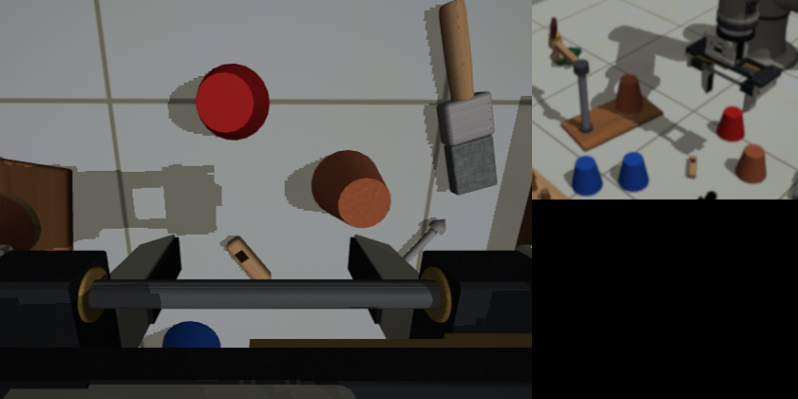

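Run:
```python
from h import *
c=dict(np.load("wrist.npz"))
for u,v in((495,185),(452,195),(440,225),(364,203)): print((u,v),[atz(c,u/.95,v/.95,z)[:2].round() for z in(0,10,20,66)])
```

```text
(495, 185) [array([440., 423.]), array([438., 415.]), array([435., 408.]), array([423., 374.])]
(452, 195) [array([451., 381.]), array([448., 375.]), array([445., 369.]), array([432., 341.])]
(440, 225) [array([484., 374.]), array([480., 368.]), array([476., 362.]), array([458., 335.])]
(364, 203) [array([460., 291.]), array([457., 288.]), array([453., 285.]), array([439., 270.])]
```

```bash
python3 -m pendant '[[[-0.001,0.04,0],[0,0,0],0.0918],[[-0.001,0.081,0],[0,0,0],0.0918],[[-0.001,0.081,0.03],[0,0,0],0.0918],[[-0.001,0.081,0.06],[0,0,0],0.0918],[[-0.001,0.081,0.09],[0,0,0],0.0918],[[-0.001,0.081,0.115],[0,0,0],0.0918],[[-0.001,0.081,0.133],[0,0,0],0.0918],[[-0.001,0.081,0.1405],[0,0,0],0.0918],[[-0.001,0.081,0.1405],[0,0,0],0.0918],[[-0.001,0.081,0.1405],[0,0,0],0.0918]]';python3 -m pendant '[[[0,0,0],[0,0,0],0.07],[[0,0,0],[0,0,0],0.05],[[0,0,0],[0,0,0],0.03],[[0,0,0],[0,0,0],0.03],[[0,0,0],[0,0,0],0.03],[[0,0,0],[0,0,0],0.03],[[0,0,0],[0,0,0],0.03],[[0,0,0],[0,0,0],0.03]]'
```

```text
time: 17.3
tool_pos: [441.4, 267.9, 195.6]
tcp_rot: [3.141, 0.0, 3.14]
contact_force: [-0.1, 0.2, 0.0]
grip_width: 91.7
time: 17.97
tool_pos: [440.7, 268.6, 195.6]
tcp_rot: [3.141, 0.001, -3.141]
contact_force: [0.3, 1.2, 3.6]
grip_width: 59.0
```

```bash
python3 -m pendant '[[[0,0,-0.01],[0,0,0],0.03],[[0,0,-0.04],[0,0,0],0.03],[[0,0,-0.075],[0,0,0],0.03],[[0,0,-0.11],[0,0,0],0.03],[[0,0,-0.15],[0,0,0],0.03],[[-0.004,-0.035,-0.15],[0,0,0],0.03],[[-0.008,-0.07,-0.15],[0,0,0],0.03],[[-0.012,-0.105,-0.15],[0,0,0],0.03],[[-0.016,-0.14,-0.15],[0,0,0],0.03],[[-0.02,-0.171,-0.15],[0,0,0],0.03]]'; python3 -m pendant '[[[-0.004,-0.035,0],[0,0,0],0.03],[[-0.008,-0.07,0],[0,0,0],0.03],[[-0.012,-0.105,0],[0,0,0],0.03],[[-0.016,-0.14,0],[0,0,0],0.03],[[-0.02,-0.17,0],[0,0,0],0.03],[[-0.02,-0.17,0],[0,0,0],0.03],[[-0.02,-0.17,0],[0,0,0],0.03],[[-0.02,-0.17,0],[0,0,0],0.03]]';  python3 - <<'E'
from h import *
o=get_obs();print(o["tool_pos"],o["contact_force"])
E
```

```text
time: 18.8
tool_pos: [460.1, 95.5, 345.6]
tcp_rot: [-3.141, -0.001, -3.141]
contact_force: [0.7, 0.2, -1.5]
grip_width: 59.4
time: 19.47
tool_pos: [480.3, -72.3, 345.2]
tcp_rot: [3.141, -0.001, 3.141]
contact_force: [0.1, -0.1, -0.6]
grip_width: 59.1
[480.25469752 -72.25316153 345.16525901] [ 0.13980915 -0.06972621 -0.64797887]
```

Expected seat at TCP ≈ 253; go to about 258, then in 1 mm steps.

```bash
python3 -m pendant '[[[0,0,0.025],[0,0,0],0.03],[[0,0,0.042],[0,0,0],0.03],[[0,0,0.05],[0,0,0],0.03],[[0,0,0.058],[0,0,0],0.03],[[0,0,0.066],[0,0,0],0.03],[[0,0,0.074],[0,0,0],0.03],[[0,0,0.082],[0,0,0],0.03],[[0,0,0.086],[0,0,0],0.03],[[0,0,0.086],[0,0,0],0.03],[[0,0,0.086],[0,0,0],0.03]]'|grep -v rot; for i in 1 2 3; do python3 -m pendant '[[[0,0,0.001],[0,0,0],0.03],[[0,0,0.001],[0,0,0],0.03],[[0,0,0.001],[0,0,0],0.03]]' | grep -v rot; done
```

```text
time: 20.3
tool_pos: [480.8, -72.6, 259.2]
contact_force: [-0.1, -0.1, -1.1]
grip_width: 59.0
time: 20.55
tool_pos: [480.8, -72.7, 258.5]
contact_force: [-1.0, 0.2, -1.1]
grip_width: 59.5
time: 20.8
tool_pos: [480.7, -72.6, 257.2]
contact_force: [-0.8, -0.1, -1.5]
grip_width: 59.5
time: 21.05
tool_pos: [480.7, -72.6, 256.1]
contact_force: [0.5, -0.3, -0.9]
grip_width: 59.0
```

```bash
for i in 1 2; do python3 -m pendant '[[[0,0,0.001],[0,0,0],0.03],[[0,0,0.001],[0,0,0],0.03],[[0,0,0.001],[0,0,0],0.03]]' | grep -v rot; done
```

```text
time: 21.3
tool_pos: [480.7, -72.6, 255.1]
contact_force: [-0.2, -0.4, -1.5]
grip_width: 58.9
time: 21.55
tool_pos: [480.7, -72.6, 254.2]
contact_force: [0.6, 0.2, -0.7]
grip_width: 59.2
```

```bash
python3 -m pendant '[[[0,0,0.0005],[0,0,0],0.03],[[0,0,0.0005],[0,0,0],0.03],[[0,0,0.0005],[0,0,0],0.03]]' | grep -v rot
```

```text
time: 21.8
tool_pos: [480.8, -72.6, 253.9]
contact_force: [-0.8, 0.0, 2.2]
grip_width: 59.0
```

```bash
python3 -m pendant '[[[0,0,0],[0,0,0],0.064],[[0,0,0],[0,0,0],0.07],[[0,0,0],[0,0,0],0.085],[[0,0,0],[0,0,0],0.0918],[[0,0,0],[0,0,0],0.0918],[[0,0,0],[0,0,0],0.0918]]'; python3 -m pendant '[[[0,0,-0.01],[0,0,0],0.0918],[[0,0,-0.03],[0,0,0],0.0918],[[0,0,-0.06],[0,0,0],0.0918],[[0,0,-0.1],[0,0,0],0.07],[[0,0,-0.14],[0,0,0],0.03],[[0,0,-0.18],[0,0,0],0],[[0,0,-0.22],[0,0,0],0],[[0,0.04,-0.23],[0,0,0],0],[[0,0.08,-0.23],[0,0,0],0],[[0,0.08,-0.23],[0,0,0],0]]';  python3 - <<'E'
from h import *
o=get_obs();print(o["tool_pos"],o["grip_width"])
t=snap("top","t3"); s=snap("scene","s3"); 
f=lambda n,r,k:cv2.resize(cv2.imread(f"pics/{n}.png")[r[1]:r[3],r[0]:r[2]],None,fx=k,fy=k,interpolation=cv2.INTER_CUBIC)
A=f("t3",(270,150,390,290),4.2);B=f("s3",(180,130,250,270),4.2)
print(A.shape,B.shape)
cv2.imwrite("pics/m3.png",np.hstack([A,B]))
print(proj(t,[[480,-73,124]]),proj(s,[[480,-73,124]]))
E
```

```text
time: 22.3
tool_pos: [480.7, -72.6, 253.6]
tcp_rot: [3.141, -0.0, -3.141]
contact_force: [0.2, 0.3, -0.7]
grip_width: 90.3
time: 23.13
tool_pos: [480.0, 12.1, 485.0]
tcp_rot: [3.139, 0.003, -3.137]
contact_force: [-1.5, -0.8, -0.4]
grip_width: 50.4
[480.01608789  12.06254938 485.03533183] 50.41995429556734
(588, 504, 3) (588, 294, 3)
[[299.31312427 240.60915934]] [[281.35378025 206.39411875]]
```

View pics/m3.png

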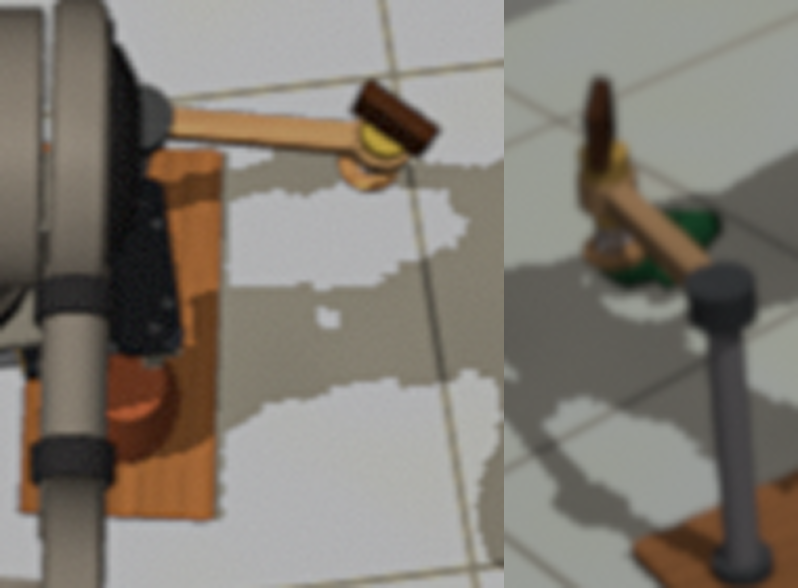

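Run:
```python
from h import *
np.set_printoptions(precision=1,suppress=True)
t=dict(np.load("top.npz"));s=dict(np.load("scene.npz"))
q=lambda x,y:(270+(x+.5)/4.2-.5,150+(y+.5)/4.2-.5)
a=(atz(t,*q(172,106),202)+atz(t,*q(172,138),202))/2;b=(atz(t,*q(352,122),202)+atz(t,*q(352,153),202))/2
d=(b-a)[:2];ang=np.arctan2(d[1],d[0]);print(a,b,"dir",ang)
post=np.array([608.4,-93.3]);rel=post-a[:2];u=d/np.linalg.norm(d);print("post perp offset from line",u[0]*rel[1]-u[1]*rel[0])
base=np.pi-.158; th=(ang-base)%(2*np.pi);print("boom",th)
sc=post+130*u;print("screw",sc)
w=[atz(t,*q(*p),255)[:2] for p in((362,97),(424,144),(376,84),(437,130))];print("wing",np.mean(w,0), "ang", np.arctan2(*( (w[1]+w[3])-(w[0]+w[2]))[::-1]))
print("proj wing top",proj(t,[*sc,255]),proj(s,[[*sc,z] for z in(255,202,160,154,148,140,130)]))
print("proj t foot",proj(t,[[*sc,z] for z in(160,154,148,140)]))
print("obs foot scene",180+109/4.2,130+245/4.2,"top",q(370,168))
```

```text
[ 603.6 -111.   202. ] [ 584.  -204.7  202. ] dir -1.7767941271325398
post perp offset from line 1.0674106784987933
boom 1.5227985264572528
screw [ 581.8 -220.6]
wing [ 579.  -220.2] ang -2.368480982044303
proj wing top [[364.7 175.4]] [[201.4 150.4]
 [203.8 170.9]
 [205.6 186.4]
 [205.8 188.6]
 [206.1 190.8]
 [206.4 193.6]
 [206.8 197.2]]
proj t foot [[357.6 187.7]
 [357.2 188.4]
 [356.8 189.1]
 [356.3 190. ]]
obs foot scene 205.95238095238096 188.33333333333331 top (357.7142857142857, 189.61904761904762)
```

Run:
```python
from h import *
np.set_printoptions(precision=1,suppress=True)
post=np.array([608.4,-93.3])
def C(a,gap=0):
    u=np.array([np.cos(a),np.sin(a)]);n=np.array([-u[1],u[0]])
    off=np.array([9.5*np.clip(n[0]*6,-1,1),-19]); dn=8+gap+9.5*abs(n[0])+19*abs(n[1])
    return post+(60+off@u)*u+dn*n
print("standoff",C(-1.777,20))
for k in range(0,13): a=-1.777-1.523*k/12; print(k,round(a+3.2996,2),C(a),"shift from k=0",C(a)-C(-1.777))
```

```text
standoff [ 633.  -176.8]
0 1.52 [ 613.4 -172.7] shift from k=0 [0. 0.]
1 1.4 [ 605.8 -171.6] shift from k=0 [-7.6  1. ]
2 1.27 [ 598.4 -169.6] shift from k=0 [-15.    3.1]
3 1.14 [ 591.3 -166.7] shift from k=0 [-22.1   6. ]
4 1.01 [ 584.7 -162.9] shift from k=0 [-28.8   9.8]
5 0.89 [ 578.5 -158.3] shift from k=0 [-34.9  14.4]
6 0.76 [ 573.  -152.9] shift from k=0 [-40.4  19.7]
7 0.63 [ 568.2 -146.9] shift from k=0 [-45.2  25.8]
8 0.51 [ 564.3 -140.3] shift from k=0 [-49.2  32.3]
9 0.38 [ 561.1 -133.3] shift from k=0 [-52.3  39.3]
10 0.25 [ 554.9 -126.4] shift from k=0 [-58.5  46.3]
11 0.13 [ 546.4 -118.6] shift from k=0 [-67.1  54. ]
12 -0.0 [ 538.9 -110.8] shift from k=0 [-74.6  61.9]
```

```bash
python3 -m pendant '[[[-0.160,-0.190,0],[0,0,0],0],[[-0.160,-0.190,0],[0,0,0],0],[[-0.160,-0.190,0],[0,0,0],0],[[-0.160,-0.190,0],[0,0,0],0],[[-0.160,-0.190,0],[0,0,0],0],[[-0.160,-0.190,0],[0,0,0],0],[[-0.160,-0.190,0],[0,0,0],0],[[-0.160,-0.190,0],[0,0,0],0],[[-0.160,-0.190,0],[0,0,0],0],[[-0.160,-0.190,0],[0,0,0],0]]'; python3 -m pendant '[[[0,0,0.03],[0,0,0],0],[[0,0,0.06],[0,0,0],0],[[0,0,0.09],[0,0,0],0],[[0,0,0.113],[0,0,0],0],[[0,0,0.113],[0,0,0],0],[[0,0,0.113],[0,0,0],0],[[0,0,0.113],[0,0,0],0]]'
```

```text
time: 24.07
tool_pos: [640.0, -182.4, 484.1]
tcp_rot: [3.141, -0.0, -3.141]
contact_force: [-0.9, 0.3, 0.1]
grip_width: 0.4
time: 24.65
tool_pos: [640.8, -182.1, 373.5]
tcp_rot: [-3.14, 0.004, -3.141]
contact_force: [0.0, -0.1, 0.4]
grip_width: 0.3
```

```bash
python3 -m pendant '[[[0.015,0.009,0],[0,0,0],0],[[0.027,0.009,0],[0,0,0],0],[[0.035,0.010,0],[0,0,0],0],[[0.042,0.0125,0],[0,0,0],0],[[0.0495,0.0155,0],[0,0,0],0],[[0.056,0.019,0],[0,0,0],0],[[0.062,0.024,0],[0,0,0],0],[[0.068,0.029,0],[0,0,0],0],[[0.068,0.029,0],[0,0,0],0],[[0.068,0.029,0],[0,0,0],0]]'
```

```text
time: 25.48
tool_pos: [573.0, -154.2, 374.3]
tcp_rot: [-3.138, 0.006, -3.141]
contact_force: [-1.6, -4.3, 6.7]
grip_width: 0.6
```

Run:
```python
from h import *
o=get_obs();print(o["tool_pos"],o["contact_force"],o["moment"])
snap("scene","s4"); snap("wrist","w5")
f=lambda n,r,k:cv2.resize(cv2.imread(f"pics/{n}.png")[r[1]:r[3],r[0]:r[2]],None,fx=k,fy=k,interpolation=cv2.INTER_CUBIC)
A=f("s4",(170,70,330,290),2.4);B=f("w5",(0,50,560,420),1)
B=cv2.resize(B,(416,275));B=cv2.copyMakeBorder(B,0,A.shape[0]-275,0,0,cv2.BORDER_CONSTANT)
cv2.imwrite("pics/m4.png",np.hstack([A,B]))
```

```text
[ 572.959955   -154.21289701  374.27394951] [-1.63932409 -4.34532815  6.70115615] [-0.72994034  0.13536149  0.03904241]
```

View pics/m4.png

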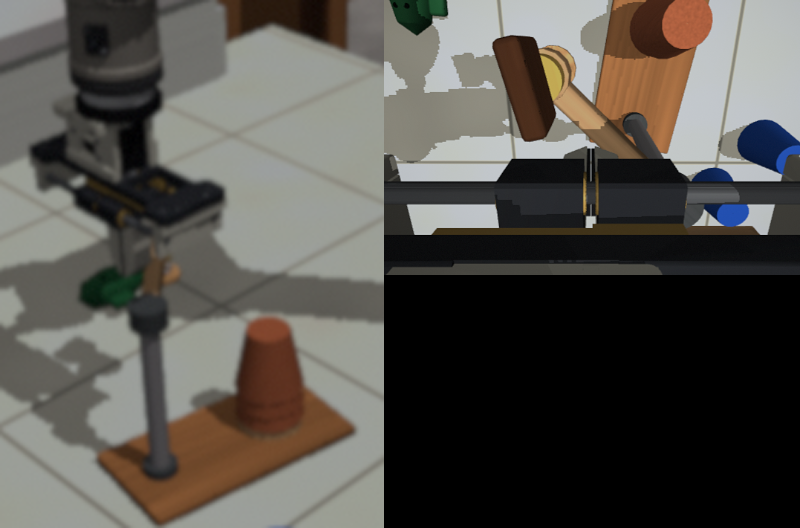

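```bash
python3 -m pendant '[[[0.005,0.006,0],[0,0,0],0],[[0.009,0.0125,0],[0,0,0],0],[[0.012,0.0195,0],[0,0,0],0],[[0.018,0.0265,0],[0,0,0],0],[[0.022,0.030,0],[0,0,0],0],[[0.0265,0.034,0],[0,0,0],0],[[0.0265,0.034,0],[0,0,0],0]]'; python3 -m pendant '[[[0.0035,0.004,0],[0,0,0],0],[[0.0035,0.004,0],[0,0,0],0],[[0.0035,0.004,0],[0,0,0],0]]'
```

```text
time: 26.17
tool_pos: [547.2, -119.5, 373.9]
tcp_rot: [-3.139, 0.009, -3.141]
contact_force: [4.6, -2.2, 4.6]
grip_width: 0.3
time: 26.42
tool_pos: [544.1, -115.8, 373.9]
tcp_rot: [-3.139, 0.009, -3.141]
contact_force: [4.3, -2.0, 6.3]
grip_width: 0.5
```

```bash
for i in 1 2 3; do python3 -m pendant '[[[0.001,0.0015,0],[0,0,0],0],[[0.001,0.0015,0],[0,0,0],0],[[0.001,0.0015,0],[0,0,0],0]]'|egrep "pos|force"; done
python3 - <<'E'
from h import *
snap("top","t5"); snap("wrist","w6")
f=lambda n,r,k:cv2.resize(cv2.imread(f"pics/{n}.png")[r[1]:r[3],r[0]:r[2]],None,fx=k,fy=k,interpolation=cv2.INTER_CUBIC)
A=f("t5",(250,140,370,290),3);B=f("w6",(0,0,560,420),.75)
A=cv2.copyMakeBorder(A,0,max(0,B.shape[0]-A.shape[0]),0,0,cv2.BORDER_CONSTANT);B=cv2.copyMakeBorder(B,0,A.shape[0]-B.shape[0],0,0,cv2.BORDER_CONSTANT)
cv2.imwrite("pics/m5.png",np.hstack([A,B]))
E
```

```text
tool_pos: [543.3, -114.6, 373.9]
contact_force: [5.9, -3.7, 6.0]
tool_pos: [542.4, -113.1, 373.9]
contact_force: [6.1, -3.6, 6.5]
tool_pos: [541.4, -111.7, 373.8]
contact_force: [5.1, -4.1, 6.5]
```

View pics/m5.png

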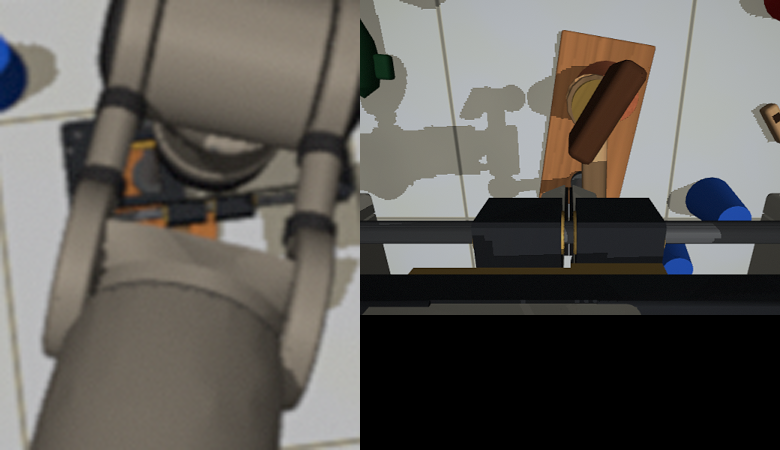

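```bash
for i in 1 2 3 ; do python3 -m pendant '[[[0,0.001,0],[0,0,0],0],[[0,0.001,0],[0,0,0],0],[[0,0.001,0],[0,0,0],0]]'|egrep "pos|force"; done
```

```text
tool_pos: [541.3, -110.8, 373.9]
contact_force: [6.2, -3.3, 6.1]
tool_pos: [541.3, -109.8, 373.8]
contact_force: [5.0, -4.9, 6.4]
tool_pos: [541.2, -108.9, 373.8]
contact_force: [4.5, -5.7, 6.1]
```

```bash
for i in 1 2 3 4; do python3 -m pendant '[[[0,0.001,0],[0,0,0],0],[[0,0.001,0],[0,0,0],0],[[0,0.001,0],[0,0,0],0]]'|egrep "pos|force"; done
python3 - <<'E'
from h import *
c=snap("wrist","w7",k=1.0)
c=cv2.imread("pics/w7.png"); cv2.imwrite("pics/w7c.png",cv2.resize(c[0:270,120:420],None,fx=2.2,fy=2.2,interpolation=cv2.INTER_CUBIC))
E
```

```text
tool_pos: [541.1, -107.9, 373.8]
contact_force: [4.2, -5.5, 7.3]
tool_pos: [541.0, -107.0, 373.8]
contact_force: [4.2, -4.3, 6.6]
tool_pos: [541.0, -106.0, 373.7]
contact_force: [2.9, -5.5, 6.5]
tool_pos: [540.9, -105.0, 373.7]
contact_force: [2.1, -5.5, 6.4]
```

```bash
for i in 1 2 3 4 5 6; do python3 -m pendant '[[[0,0.001,0],[0,0,0],0],[[0,0.001,0],[0,0,0],0],[[0,0.001,0],[0,0,0],0]]'|egrep "pos|force"; done
```

```text
tool_pos: [540.9, -104.0, 373.7]
contact_force: [2.4, -5.9, 6.3]
tool_pos: [540.9, -103.1, 373.6]
contact_force: [1.3, -6.2, 6.4]
tool_pos: [540.9, -102.1, 373.6]
contact_force: [1.3, -5.0, 6.2]
tool_pos: [540.9, -101.0, 373.6]
contact_force: [3.1, -5.6, 6.6]
tool_pos: [540.9, -100.1, 373.6]
contact_force: [1.8, -6.8, 5.8]
tool_pos: [540.9, -99.7, 373.6]
contact_force: [2.0, -9.3, 6.5]
```

```bash
for i in 1 2 ; do python3 -m pendant '[[[0,0.001,0],[0,0,0],0],[[0,0.001,0],[0,0,0],0],[[0,0.001,0],[0,0,0],0]]'|egrep "pos|force"; done
python3 - <<'E'
from h import *
c=snap("wrist","w7",k=1.0)
c=cv2.imread("pics/w7.png"); cv2.imwrite("pics/w7c.png",cv2.resize(c[0:270,120:420],None,fx=2.2,fy=2.2,interpolation=cv2.INTER_CUBIC))
E
```

```text
tool_pos: [540.8, -99.3, 373.7]
contact_force: [2.0, -12.5, 6.1]
tool_pos: [540.9, -98.8, 373.7]
contact_force: [0.7, -15.6, 5.2]
```

View pics/w7c.png

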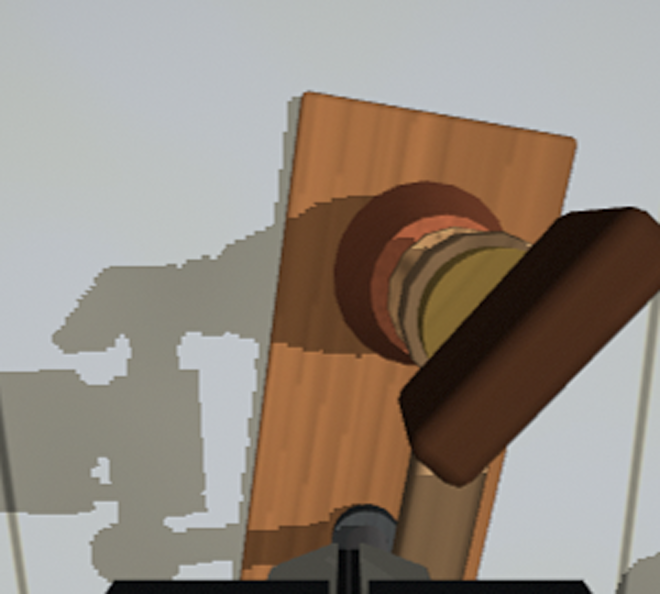

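```bash
python3 -m pendant '[[[0,-0.008,0],[0,0,0],0],[[0,-0.012,0],[0,0,0],0],[[0,-0.012,-0.03],[0,0,0],0],[[0,-0.012,-0.06],[0,0,0],0.04],[[0,-0.012,-0.09],[0,0,0],0.0918],[[0,-0.012,-0.12],[0,0,0],0.0918],[[0.04,-0.012,-0.12],[0,0,0],0.0918],[[0.04,-0.012,-0.12],[0,0,0],0.0918],[[0.04,-0.012,-0.12],[0,0,0],0.0918]]'
python3 - <<'E'
from h import *
c=snap("wrist","w8",k=1.3)
o=get_obs();print(o["tool_pos"],o["contact_force"])
a=-.75;sc=np.array([480,-72.8])
P=[[*(sc+k*23*np.array([np.cos(a),np.sin(a)])+j*6*np.array([-np.sin(a),np.cos(a)])),255] for k,j in((1,1),(1,-1),(-1,-1),(-1,1))]
print(proj(c,P)*1.3,proj(c,[*sc,255])*1.3)
E
```

```text
time: 31.87
tool_pos: [498.3, -107.5, 491.1]
tcp_rot: [3.14, -0.0, -3.141]
contact_force: [0.6, -0.5, 0.9]
grip_width: 36.0
[ 499.24431483 -107.75474047  490.89982667] [0.3258523  0.20553287 0.0309835 ]
[[406.12528699 301.92144163]
 [389.71341499 287.24120114]
 [453.76075456 223.23646277]
 [470.21266325 239.26160441]] [[429.29480258 263.64968872]]
```

View pics/w8.png

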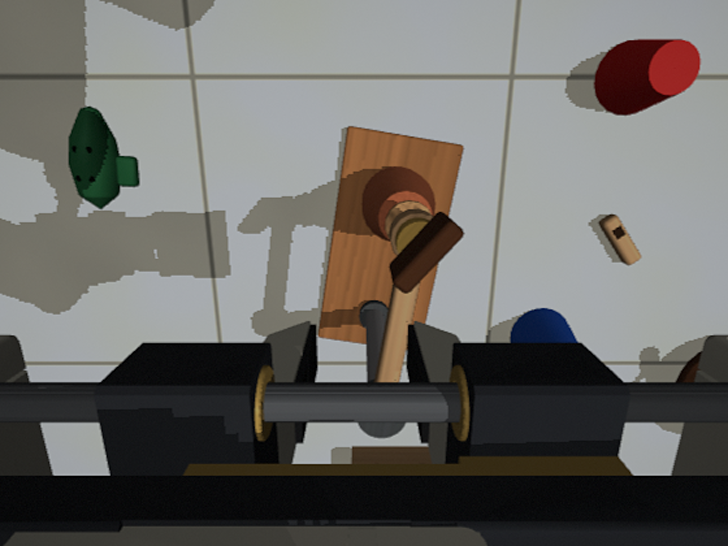

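Run:
```python
from h import *
np.set_printoptions(precision=1,suppress=True)
c=capture("wrist"); im=c["color"]; o=get_obs(); print(o["tool_pos"],o["tcp_rot"])
hsv=cv2.cvtColor(im,cv2.COLOR_RGB2HSV)
r=(slice(155,235),slice(295,362))
V=hsv[...,2][r]
m=np.zeros(im.shape[:2],np.uint8); 
print(V[::6,::6])
for lo,hi in((20,48),(49,100)):
    k=np.zeros(im.shape[:2],np.uint8); k[r]=((V>=lo)&(V<=hi)&(hsv[...,0][r]<14)&(hsv[...,1][r]>110)).astype(np.uint8)
    n,l,st,ce=cv2.connectedComponentsWithStats(k); 
    for i in range(1,n):
        if st[i,4]>60: print(lo,st[i],ce[i],cv2.boxPoints(cv2.minAreaRect(np.argwhere(l==i)[:,::-1].astype(np.float32))).tolist())
R=np.array([[np.cos(.158),np.sin(.158)],[-np.sin(.158),np.cos(.158)]])
for p in((-65,60),(-65,-60)): print("plank",proj(c,[*(R@p+[480,-72.8]),12])*1.3)
```

```text
[ 499.8 -107.9  490.7] [ 3.1  0.  -3.1]
[[ 83  93 105 164 165 129  86 139 130 176 172 174]
 [ 91  91  95  54  57  58 136 134 111 172 172 172]
 [ 91  89  63 105  61  58  86  23  23 174 172 173]
 [ 91  48  90 116 109  98  21  22  50  63 147 172]
 [ 64  72  81 107 109  21  21  47  64  62  57 172]
 [131  97 110 111  23  22  44  64  62  62 173 173]
 [132 133 111  22  21  43  65  62  62 173 171 172]
 [139 132  22  21  39  65  65  61 174 172 172 173]
 [141  18  21  36  65  63  61 146 172 173 171 174]
 [139  56  32  63  63  62 138 177 174 174 173 175]
 [134 118  63  64  62 148 133 174 176 175 174 174]
 [131 105 110  63 169 144 107 174 175 175 174 174]
 [129  40 164 165 154 142 115 174 175 174 174 174]
 [ 26  68 164 164 132 139 161 175 174 174 175 175]]
20 [301 162  49  61 603] [322.8 187. ] [[294.42938232421875, 211.13803100585938], [333.510498046875, 156.63015747070312], [349.59869384765625, 168.16506958007812], [310.517578125, 222.67294311523438]]
49 [295 155  11  30 120] [297.5 165.9] [[295.0, 155.0], [305.0, 155.0], [305.0, 184.0], [295.0, 184.0]]
49 [305 170  52  54 893] [330.3 196.5] [[302.5447082519531, 215.88565063476562], [347.6382751464844, 167.78585815429688], [358.1829528808594, 177.6715087890625], [313.0893859863281, 225.77130126953125]]
plank [[465.3 144.3]]
plank [[347.4 124.7]]
```

```bash
python3 -c "
from plant import get_obs;o=get_obs();print(o['joint_positions'],o['tcp_rot'])"
```

```text
[-3.62852360e-01  2.63380656e-01  1.39853126e+00  7.41682914e-04
  1.47977767e+00 -1.93400008e+00] [ 3.14086779e+00  1.71775112e-04 -3.14130877e+00]
```

```bash
python3 -m pendant '[[[0.02,0.035,0],[0,0,0.72],0.07],[[0.02,0.035,0],[0,0,0.72],0.07],[[0.02,0.035,0],[0,0,0.72],0.07],[[0.02,0.035,0],[0,0,0.72],0.07],[[0.02,0.035,0],[0,0,0.72],0.07],[[0.02,0.035,0],[0,0,0.72],0.07],[[0.02,0.035,0],[0,0,0.72],0.07],[[0.02,0.035,0],[0,0,0.72],0.07],[[0.02,0.035,0],[0,0,0.72],0.07],[[0.02,0.035,0],[0,0,0.72],0.07]]'; python3 -c "
from plant import get_obs;o=get_obs();print(o['tool_pos'],o['tcp_rot'])"
```

```text
time: 32.8
tool_pos: [479.9, -73.1, 490.5]
tcp_rot: [3.142, -0.0, 2.424]
contact_force: [-0.5, -0.1, 0.2]
grip_width: 69.8
[479.93999371 -73.09811587 490.50225745] [ 3.14155829e+00 -3.93673753e-04  2.42394139e+00]
```

Check the screw position and wing angle once more from here (wrist view by code), then descend.

```bash
python3 -m pendant '[[[0,0,0.03],[0,0,0],0.07],[[0,0,0.06],[0,0,0],0.07],[[0,0,0.08],[0,0,0],0.07],[[0,0,0.09],[0,0,0],0.07],[[0,0,0.0965],[0,0,0],0.07],[[0,0,0.0965],[0,0,0],0.07],[[0,0,0.0965],[0,0,0],0.07]]'; python3 -m pendant '[[[0,0,0],[0,0,0],0.04],[[0,0,0],[0,0,0],0.02],[[0,0,0],[0,0,0],0.005],[[0,0,0],[0,0,0],0.005],[[0,0,0],[0,0,0],0.005],[[0,0,0],[0,0,0],0.005],[[0,0,0],[0,0,0],0.005],[[0,0,0],[0,0,0],0.005]]'
python3 - <<'E'
from h import *
o=get_obs();print(o['moment'],o['contact_force'])
snap("wrist","w9");snap("scene","s9")
f=lambda n,r,k:cv2.resize(cv2.imread(f"pics/{n}.png")[r[1]:r[3],r[0]:r[2]],None,fx=k,fy=k,interpolation=cv2.INTER_CUBIC)
cv2.imwrite("pics/m9.png",np.hstack([f("s9",(220,110,340,270),2.5),cv2.resize(cv2.imread("pics/w9.png"),(500,400))]))
E
```

```text
time: 33.38
tool_pos: [479.9, -73.1, 394.7]
tcp_rot: [3.141, 0.0, 2.422]
contact_force: [1.0, 0.4, -0.5]
grip_width: 70.4
time: 34.05
tool_pos: [479.8, -73.1, 394.9]
tcp_rot: [3.141, 0.001, 2.422]
contact_force: [-1.5, -0.0, 11.8]
grip_width: 21.5
[0.13923687 0.33209797 0.00303342] [-1.49770691e+00 -3.94924343e-03  1.17774086e+01]
```

```bash
python3 -m pendant '[[[0,0,0],[0,0,0],0.03],[[0,0,0],[0,0,0],0.04],[[0,0,-0.007],[0,0,0],0.04],[[0,0,-0.007],[0,0,0],0.03],[[0,0,-0.007],[0,0,0],0.02],[[0,0,-0.007],[0,0,0],0.005],[[0,0,-0.007],[0,0,0],0.005],[[0,0,-0.007],[0,0,0],0.005],[[0,0,-0.007],[0,0,0],0.005],[[0,0,-0.007],[0,0,0],0.005]]'; python3 -c "
from plant import get_obs;o=get_obs();print(o['moment'],o['contact_force'])"
```

```text
time: 34.98
tool_pos: [479.6, -73.1, 400.9]
tcp_rot: [-3.142, -0.001, 2.422]
contact_force: [0.3, 0.6, -1.3]
grip_width: 11.6
[-0.00037952  0.03979264  0.02422898] [ 0.2703053   0.58179113 -1.31355597]
```

```bash
for i in 1 2; do python3 -m pendant '[[[0,0,0],[0,0,0.1],0.005],[[0,0,0],[0,0,0.2],0.005],[[0,0,0],[0,0,0.3],0.005],[[0,0,0],[0,0,0.4],0.005],[[0,0,0],[0,0,0.5],0.005],[[0,0,0],[0,0,0.6],0.005],[[0,0,0],[0,0,0.7],0.005],[[0,0,0],[0,0,0.8],0.005],[[0,0,0],[0,0,0.9],0.005],[[0,0,0],[0,0,0.9],0.005]]'; python3 -c "
from plant import get_obs;o=get_obs();print(o['moment'])"; done
```

```text
time: 35.82
tool_pos: [479.4, -73.2, 401.0]
tcp_rot: [-3.14, 0.0, 1.518]
contact_force: [-2.7, -0.6, 0.3]
grip_width: 11.5
[-0.20216891  0.37106694 -0.01585419]
time: 36.65
tool_pos: [479.1, -73.0, 400.9]
tcp_rot: [-3.14, 0.002, 0.621]
contact_force: [-5.1, 0.0, 1.5]
grip_width: 11.6
[-0.07507124  0.87669112 -0.06832129]
```

```bash
python3 -m pendant '[[[-0.0008,-0.0006,0],[0,0,0],0.005],[[-0.0008,-0.0006,0],[0,0,0.1],0.005],[[-0.0008,-0.0006,0],[0,0,0.2],0.005],[[-0.0008,-0.0006,0],[0,0,0.3],0.005],[[-0.0008,-0.0006,0],[0,0,0.4],0.005],[[-0.0008,-0.0006,0],[0,0,0.5],0.005],[[-0.0008,-0.0006,0],[0,0,0.6],0.005],[[-0.0008,-0.0006,0],[0,0,0.7],0.005],[[-0.0008,-0.0006,0],[0,0,0.8],0.005],[[-0.0008,-0.0006,0],[0,0,0.8],0.005]]'; python3 -m pendant '[[[0,0,0],[0,0,0.1],0.005],[[0,0,0],[0,0,0.2],0.005],[[0,0,0],[0,0,0.3],0.005],[[0,0,0],[0,0,0.4],0.005],[[0,0,0],[0,0,0.5],0.005],[[0,0,0],[0,0,0.6],0.005],[[0,0,0],[0,0,0.7],0.005],[[0,0,0],[0,0,0.8],0.005],[[0,0,0],[0,0,0.9],0.005],[[0,0,0],[0,0,0.9],0.005]]'
python3 - <<'E'
from h import *
o=get_obs();print(o['moment'],o['joint_positions'])
E
```

```text
time: 37.48
tool_pos: [478.6, -72.8, 401.0]
tcp_rot: [-3.141, 0.001, -0.178]
contact_force: [-1.6, 1.0, -1.6]
grip_width: 11.9
time: 38.32
tool_pos: [478.8, -72.7, 401.0]
tcp_rot: [-3.141, 0.001, -1.076]
contact_force: [-0.2, 3.4, -1.1]
grip_width: 11.9
[ 0.37210747  0.29020207 -0.07210642] [-3.09492982e-01  2.70807617e-01  1.63753466e+00  1.00773973e-03
  1.23343902e+00  2.33672562e+00]
```

```bash
python3 -m pendant '[[[0,0,0],[0,0,0.1],0.005],[[0,0,0],[0,0,0.2],0.005],[[0,0,0],[0,0,0.3],0.005],[[0,0,0],[0,0,0.4],0.005],[[0,0,0],[0,0,0.5],0.005],[[0,0,0],[0,0,0.5],0.005],[[0,0,0],[0,0,0.5],0.03],[[0,0,0],[0,0,0.5],0.0918],[[0,0,0],[0,0,0.5],0.0918],[[0,0,0],[0,0,0.5],0.0918]]'; python3 -m pendant '[[[0,0,0],[0,0,-0.12],0.0918],[[0,0,0],[0,0,-0.24],0.0918],[[0,0,0],[0,0,-0.36],0.0918],[[0,0,0],[0,0,-0.48],0.0918],[[0,0,0],[0,0,-0.6],0.0918],[[0,0,0],[0,0,-0.72],0.0918],[[0,0,0],[0,0,-0.84],0.0918],[[0,0,0],[0,0,-0.96],0.0918],[[0,0,0],[0,0,-1.05],0.0918],[[0,0,0],[0,0,-1.05],0.0918]]'
python3 - <<'E'
from h import *
o=get_obs();print(o['joint_positions'][5])
t=snap("scene","s10")
f=lambda n,r,k:cv2.resize(cv2.imread(f"pics/{n}.png")[r[1]:r[3],r[0]:r[2]],None,fx=k,fy=k,interpolation=cv2.INTER_CUBIC)
cv2.imwrite("pics/m10.png",f("s10",(240,120,330,270),5))
E
```

```text
time: 39.15
tool_pos: [478.7, -73.3, 401.5]
tcp_rot: [-3.141, -0.0, -1.576]
contact_force: [-0.4, -0.0, -0.0]
grip_width: 34.2
time: 39.98
tool_pos: [478.7, -73.2, 401.4]
tcp_rot: [-3.142, -0.001, -0.524]
contact_force: [-0.4, 0.3, -0.8]
grip_width: 91.4
1.7842693244778276
```

```bash
python3 -m pendant '[[[0,0,0],[0,0,-0.12],0.0918],[[0,0,0],[0,0,-0.24],0.0918],[[0,0,0],[0,0,-0.36],0.0918],[[0,0,0],[0,0,-0.48],0.0918],[[0,0,0],[0,0,-0.6],0.0918],[[0,0,0],[0,0,-0.72],0.0918],[[0,0,0],[0,0,-0.84],0.0918],[[0,0,0],[0,0,-0.96],0.0918],[[0,0,0],[0,0,-1.05],0.0918],[[0,0,0],[0,0,-1.05],0.0918]]'; python3 -m pendant '[[[0,0,0],[0,0,-0.12],0.0918],[[0,0,0],[0,0,-0.24],0.0918],[[0,0,0],[0,0,-0.36],0.0918],[[0,0,0],[0,0,-0.48],0.0918],[[0,0,0],[0,0,-0.6],0.0918],[[0,0,0],[0,0,-0.72],0.0918],[[0,0,0],[0,0,-0.84],0.0918],[[0,0,0],[0,0,-0.96],0.0918],[[0,0,0],[0,0,-1.04],0.0918],[[0,0,0],[0,0,-1.04],0.0918]]' ;  python3 -m pendant '[[[0,0,0],[0,0,0],0.03],[[0,0,0],[0,0,0],0.005],[[0,0,0],[0,0,0],0.005],[[0,0,0],[0,0,0],0.005],[[0,0,0],[0,0,0],0.005],[[0,0,0],[0,0,0],0.005],[[0,0,0],[0,0,0],0.005],[[0,0,0],[0,0,0],0.005],[[0,0,0],[0,0,0],0.005],[[0,0,0],[0,0,0],0.005]]'
python3 - <<'E'
from h import *
o=get_obs();print(o['joint_positions'][5],o["moment"])
E
```

```text
time: 40.87
tool_pos: [478.7, -73.1, 401.3]
tcp_rot: [3.141, -0.0, 0.523]
contact_force: [-0.4, 0.2, 0.0]
grip_width: 91.9
time: 41.7
tool_pos: [478.7, -73.1, 401.3]
tcp_rot: [3.141, 0.0, 1.56]
contact_force: [0.8, 0.1, -0.5]
grip_width: 91.3
time: 42.53
tool_pos: [478.7, -73.1, 401.2]
tcp_rot: [-3.142, -0.0, 1.562]
contact_force: [0.6, -0.9, -0.2]
grip_width: 29.7
-0.3008830746846869 [-0.07953823  0.00269128 -0.00733326]
```

```bash
python3 -m pendant '[[[0,0,0],[0,0,0],0.005],[[0,0,0],[0,0,0],0.005],[[0,0,0],[0,0,0],0.005],[[0,0,0],[0,0,0],0.005],[[0,0,0],[0,0,0],0.005],[[0,0,0],[0,0,0],0.005]]'; for i in 1 2; do python3 -m pendant '[[[0,0,0],[0,0,0.1],0.005],[[0,0,0],[0,0,0.2],0.005],[[0,0,0],[0,0,0.3],0.005],[[0,0,0],[0,0,0.4],0.005],[[0,0,0],[0,0,0.5],0.005],[[0,0,0],[0,0,0.5],0.005]]'
python3 - <<'E'
from h import *
o=get_obs();print(o['joint_positions'][5],o["moment"])
E
done
```

```text
time: 43.03
tool_pos: [478.8, -73.1, 401.2]
tcp_rot: [3.141, -0.0, 1.562]
contact_force: [3.1, 1.0, -1.5]
grip_width: 11.9
time: 43.53
tool_pos: [478.9, -73.1, 401.2]
tcp_rot: [3.141, -0.0, 1.058]
contact_force: [3.1, -0.8, -2.3]
grip_width: 11.8
0.20259456575307894 [-0.10455052 -0.4127625  -0.02682772]
time: 44.03
tool_pos: [479.0, -73.2, 401.3]
tcp_rot: [3.141, -0.001, 0.561]
contact_force: [3.0, -0.9, -0.9]
grip_width: 11.9
0.699568572601437 [-0.17491098 -0.55356208 -0.04124306]
```

```bash
python3 -m pendant '[[[0,0,0],[0,0,0.1],0.005],[[0,0,0],[0,0,0.2],0.005],[[0,0,0],[0,0,0.3],0.005],[[0,0,0],[0,0,0.4],0.005],[[0,0,0],[0,0,0.5],0.005],[[0,0,0],[0,0,0.6],0.005],[[0,0,0],[0,0,0.7],0.005],[[0,0,0],[0,0,0.7],0.005],[[0,0,0],[0,0,0.7],0.005]]'
python3 - <<'E'
from h import *
o=get_obs();print(o['joint_positions'][5],o["moment"])
E
python3 -m pendant '[[[0,0,0],[0,0,0.1],0.005],[[0,0,0],[0,0,0.2],0.005],[[0,0,0],[0,0,0.2],0.005],[[0,0,0],[0,0,0.2],0.02],[[0,0,0],[0,0,0.2],0.04],[[0,0,0],[0,0,0.2],0.06],[[0,0,-0.01],[0,0,0.2],0.08],[[0,0,-0.04],[0,0,0.2],0.08],[[0,0,-0.08],[0,0,0.2],0.08],[[0,0,-0.12],[0,0,0.2],0.08]]'
```

```text
time: 44.78
tool_pos: [479.0, -73.3, 401.3]
tcp_rot: [3.141, -0.001, -0.132]
contact_force: [4.6, -1.3, -1.7]
grip_width: 11.7
1.3924762690977013 [-0.31625566 -0.67579402 -0.02858322]
time: 45.62
tool_pos: [478.1, -72.9, 522.1]
tcp_rot: [-3.142, 0.003, -0.336]
contact_force: [1.4, -0.5, 0.1]
grip_width: 53.7
```

```bash
python3 -m pendant '[[[-0.123,-0.169,0],[0,0,0],0.08],[[-0.123,-0.169,0],[0,0,0],0.08],[[-0.123,-0.169,0],[0,0,0],0.08],[[-0.123,-0.169,0],[0,0,0],0.08],[[-0.123,-0.169,0],[0,0,0],0.08],[[-0.123,-0.169,0],[0,0,0],0.08],[[-0.123,-0.169,0],[0,0,0],0.08],[[-0.123,-0.169,0],[0,0,0],0.08]]'
python3 - <<'E'
from h import *
np.set_printoptions(precision=1,suppress=True)
s=snap("scene","s11");t=snap("top","t11")
f=lambda n,r,k:cv2.resize(cv2.imread(f"pics/{n}.png")[r[1]:r[3],r[0]:r[2]],None,fx=k,fy=k,interpolation=cv2.INTER_CUBIC)
A=f("s11",(225,125,315,265),4.2);B=f("t11",(260,150,355,290),4.2);print(A.shape,B.shape)
cv2.imwrite("pics/m11.png",np.hstack([A,B]))
for z in(255,202,184,154,130,124,106,88,22): print(z,(proj(s,[480,-72.8,z])[0]-[225,125])*4.2, (proj(t,[480,-72.8,z])[0]-[260,150])*4.2)
E
```

```text
time: 46.28
tool_pos: [418.6, 127.0, 521.2]
tcp_rot: [3.141, 0.0, -0.336]
contact_force: [-0.2, -0.3, -0.8]
grip_width: 79.9
(588, 378, 3) (588, 399, 3)
255 [233.1 133.4] [174.2 337.6]
202 [234.7 221. ] [170.1 356.3]
184 [235.2 249.7] [168.8 362.2]
154 [236.1 296.5] [166.7 371.7]
130 [236.8 333. ] [165.1 378.9]
124 [236.9 342. ] [164.8 380.6]
106 [237.4 368.7] [163.6 385.7]
88 [237.9 394.9] [162.5 390.7]
22 [239.6 487.6] [158.8 407.6]
```

View pics/m11.png

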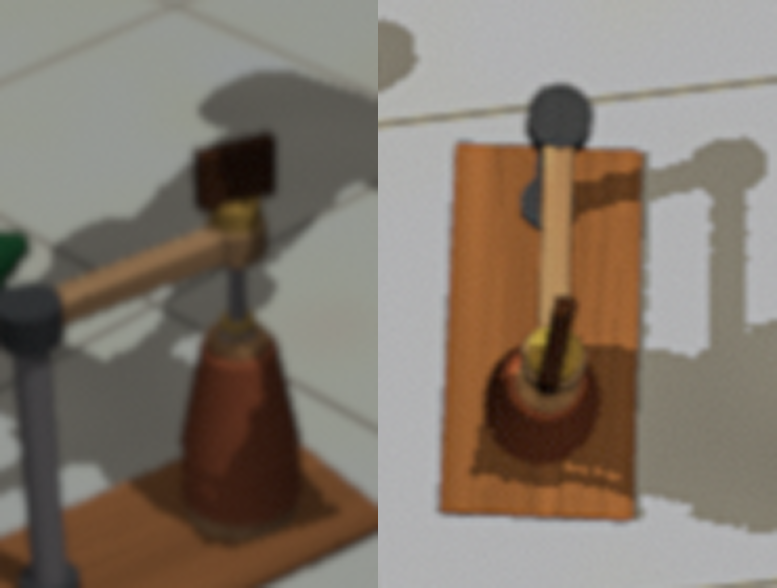

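The wing's starting angle was about 0.57 rad clockwise of the boom line, so the screw probably didn't start at 0. I'll check the initial foot height before deciding whether to back off.

Run:
```python
from h import *
s=dict(np.load("scene.npz"))
im=cv2.imread("pics/s3.png")[:,:,::-1]
for v in range(176,202): print(v,[tuple(int(q) for q in im[v,u]) for u in(203,205,206)])
post=np.array([608.4,-93.3])
sc=post+130*np.array([np.cos(-1.777),np.sin(-1.777)])
for z in(154,150.6,148):
    p=proj(s,frustum(*sc,z,6,18,18)); print(z,"disc v range",p[:,1].min(),p[:,1].max(),"u",p[:,0].min(),p[:,0].max())
print("boom end",proj(s,[[*sc,202],[*sc,184]]))
```

```text
176 [(92, 70, 49), (112, 86, 60), (127, 98, 69)]
177 [(82, 63, 44), (95, 73, 51), (113, 88, 61)]
178 [(78, 59, 41), (74, 57, 40), (93, 71, 50)]
179 [(74, 57, 40), (62, 47, 32), (72, 55, 38)]
180 [(72, 55, 39), (56, 44, 28), (59, 45, 31)]
181 [(71, 54, 34), (58, 45, 29), (55, 42, 28)]
182 [(73, 58, 34), (63, 49, 27), (58, 45, 28)]
183 [(71, 58, 35), (67, 53, 31), (62, 49, 30)]
184 [(68, 58, 44), (68, 57, 42), (65, 54, 42)]
185 [(64, 57, 52), (69, 60, 53), (67, 58, 50)]
186 [(64, 59, 57), (68, 61, 57), (67, 59, 55)]
187 [(69, 64, 62), (72, 64, 61), (70, 62, 57)]
188 [(73, 67, 64), (70, 61, 55), (69, 59, 53)]
189 [(74, 65, 58), (66, 55, 47), (64, 53, 44)]
190 [(73, 58, 45), (67, 53, 43), (66, 51, 40)]
191 [(75, 56, 38), (72, 53, 38), (70, 53, 37)]
192 [(72, 54, 36), (70, 52, 33), (68, 51, 34)]
193 [(63, 51, 36), (60, 47, 29), (55, 44, 28)]
194 [(54, 51, 40), (43, 41, 26), (41, 40, 25)]
195 [(59, 60, 52), (33, 39, 27), (26, 37, 24)]
196 [(76, 76, 70), (45, 50, 42), (30, 39, 29)]
197 [(88, 87, 81), (67, 68, 62), (52, 55, 49)]
198 [(94, 93, 86), (85, 84, 79), (76, 76, 70)]
199 [(100, 99, 93), (99, 98, 92), (94, 94, 88)]
200 [(112, 112, 105), (118, 119, 112), (113, 114, 107)]
201 [(119, 120, 113), (136, 138, 131), (134, 136, 129)]
154 disc v range 182.3374473576604 192.8191723626763 u 197.80322101074682 213.53475015197648
150.6 disc v range 183.56062997249944 194.05101608069677 u 197.95605595808658 213.66240714472593
148 disc v range 184.49345894077572 194.99039749921107 u 198.0726075270906 213.75975926366652
boom end [[203.7962623  170.90871102]
 [204.56442628 177.63846169]]
```

The wing-angle estimate and the initial foot height (~151 mm) agree: the spring is now squeezed about 9 mm, so I'll turn back 0.5 rad.

```bash
python3 -m pendant '[[[0.123,0.169,0],[0,0,0],0.07],[[0.123,0.169,0],[0,0,0],0.07],[[0.123,0.169,0],[0,0,0],0.07],[[0.123,0.169,0],[0,0,0],0.07],[[0.123,0.169,0],[0,0,0],0.06],[[0.123,0.169,0],[0,0,0],0.06],[[0.123,0.169,0],[0,0,0],0.06],[[0.123,0.169,0],[0,0,0],0.06],[[0.123,0.169,0],[0,0,0],0.06]]'; python3 -m pendant '[[[0,0,0.03],[0,0,0],0.06],[[0,0,0.06],[0,0,0],0.06],[[0,0,0.09],[0,0,0],0.06],[[0,0,0.11],[0,0,0],0.06],[[0,0,0.12],[0,0,0],0.06],[[0,0,0.12],[0,0,0],0.06],[[0,0,0.12],[0,0,0],0.06]]'
```

```text
time: 47.13
tool_pos: [478.4, -72.8, 521.3]
tcp_rot: [-3.141, 0.0, -0.338]
contact_force: [0.7, 0.4, 1.1]
grip_width: 59.8
time: 47.72
tool_pos: [478.6, -72.0, 401.6]
tcp_rot: [-3.141, 0.0, -0.336]
contact_force: [1.0, -0.6, 1.1]
grip_width: 60.1
```

```bash
python3 -m pendant '[[[0,0.0008,0],[0,0,0],0.03],[[0,0.0008,0],[0,0,0],0.005],[[0,0.0008,0],[0,0,0],0.005],[[0,0.0008,0],[0,0,0],0.005],[[0,0.0008,0],[0,0,0],0.005],[[0,0.0008,0],[0,0,0],0.005],[[0,0.0008,0],[0,0,0],0.005],[[0,0.0008,0],[0,0,0],0.005],[[0,0.0008,0],[0,0,0],0.005],[[0,0.0008,0],[0,0,0],0.005]]'; python3 -m pendant '[[[0,0,0],[0,0,-0.1],0.005],[[0,0,0],[0,0,-0.2],0.005],[[0,0,0],[0,0,-0.3],0.005],[[0,0,0],[0,0,-0.4],0.005],[[0,0,0],[0,0,-0.5],0.005],[[0,0,0],[0,0,-0.5],0.005],[[0,0,0],[0,0,-0.5],0.005]]'
```

```text
time: 48.55
tool_pos: [478.5, -73.8, 401.2]
tcp_rot: [-3.141, -0.0, -0.338]
contact_force: [0.6, 1.2, 0.6]
grip_width: 11.7
time: 49.13
tool_pos: [478.5, -73.9, 401.2]
tcp_rot: [3.142, -0.0, 0.159]
contact_force: [0.7, -0.2, 1.1]
grip_width: 12.1
```

```bash
python3 -m pendant '[[[0,-0.001,0],[0,0,0],0.005],[[0,-0.001,0],[0,0,0],0.005],[[0,-0.001,0],[0,0,0],0.02],[[0,-0.001,0],[0,0,0],0.04],[[0,-0.001,0],[0,0,0],0.06],[[0,-0.001,0],[0,0,0],0.07],[[0,-0.001,-0.02],[0,0,0],0.07],[[0,-0.001,-0.05],[0,0,0],0.07],[[0,-0.001,-0.09],[0,0,0],0.07],[[0,-0.001,-0.12],[0,0,0],0.07]]';  python3 -m pendant '[[[-0.06,-0.04,0],[0,0,0],0.08],[[-0.06,-0.08,0],[0,0,0],0.08],[[-0.06,-0.12,0],[0,0,0],0.08],[[-0.06,-0.16,0],[0,0,0],0.08],[[-0.06,-0.2,0],[0,0,0],0.08],[[-0.06,-0.2,0],[0,0,0],0.08],[[-0.06,-0.2,0],[0,0,0],0.08]]'
python3 - <<'E'
from h import *
np.set_printoptions(precision=2,suppress=True)
def wing(img,n):
    v=cv2.cvtColor(img,cv2.COLOR_BGR2HSV)[185:285,285:330]; m=((v[...,2]<75)&(v[...,2]>18)&(v[...,1]>110)).astype(np.uint8)
    k,l,st,ce=cv2.connectedComponentsWithStats(m)
    for i in range(1,k):
        if st[i,4]>20: print(n,st[i]+[285,185,0,0,0],ce[i]+[285,185])
t=snap("top","t12");s=snap("scene","s12")
wing(cv2.imread("pics/t11.png"),"t11");wing(cv2.imread("pics/t12.png"),"t12")
# boom direction from bar edges (light wood, z=202)
for n in("t11","t12"):
    im=cv2.imread(f"pics/{n}.png"); v=cv2.cvtColor(im,cv2.COLOR_BGR2HSV); P=[]
    for r in range(190,216,2):
        row=v[r,290:315]; u=np.where((row[:,2]>125)&(row[:,1]>70)&(row[:,1]<150))[0]
        if len(u): P.append((290+u.mean(),r,len(u)))
    P=np.array(P); W=np.array([atz(t,a,b,202)[:2] for a,b,_ in P]); k=np.polyfit(W[:,0],W[:,1],1)
    print(n,P[:,2],"boom yaw",np.arctan(k[0]),"y at x=480",np.polyval(k,480),"stand line y there",-72.8)
print(proj(t,[480,-72.8,255]))
E
```

```text
time: 49.97
tool_pos: [478.0, -72.6, 523.8]
tcp_rot: [3.141, -0.001, 0.162]
contact_force: [1.1, -0.9, -0.1]
grip_width: 60.5
time: 50.55
tool_pos: [385.7, 117.5, 521.5]
tcp_rot: [-3.14, -0.001, 0.166]
contact_force: [0.3, -0.8, -1.1]
grip_width: 80.1
t11 [296 222  11  22 113] [301.64 233.5 ]
t11 [286 236  27  25 328] [297.85 250.38]
t12 [297 222  16  38 239] [304.66 240.67]
t11 [7. 7. 7. 7. 7. 7. 7. 7. 7. 7. 7. 8. 8.] boom yaw -0.15599204219691412 y at x=480 -73.82775107265019 stand line y there -72.8
t12 [6. 7. 6. 7. 7. 7. 7. 7. 7. 7. 7. 8. 8.] boom yaw -0.15333788406501922 y at x=480 -74.02518498566468 stand line y there -72.8
[[301.48 230.38]]
```

Run:
```python
from h import *
a=cv2.imread("pics/s11.png").astype(int);b=cv2.imread("pics/s12.png").astype(int)
for n,r in(("foot",(198,212,273,290)),("stack",(212,252,265,300)),("spindle",(186,198,276,286)),("wing",(155,175,270,292))):
    print(n,np.abs(a-b)[r[0]:r[1],r[2]:r[3]].mean())
t0=cv2.imread("pics/t0.png");t0=cv2.resize(t0,(560,420),interpolation=cv2.INTER_AREA).astype(int);t=cv2.imread("pics/t12.png").astype(int)
for n,r in(("ocarina",(225,275,395,435)),("goat",(145,205,100,160)),("blank",(300,330,450,500))): print(n,np.abs(t0-t)[r[0]:r[1],r[2]:r[3]].mean())
print(get_obs()["dq"].round(3)); close_job()
```

```text
foot 21.742296918767508
stack 11.353571428571428
spindle 5.122222222222222
wing 19.412121212121214
ocarina 18.831333333333333
goat 9.163703703703703
blank 15.180666666666667
[-0.04   0.005 -0.001 -0.004 -0.001 -0.004]
the job is handed in; nothing more can be done
```

The job is handed in: all three clay tumblers are stacked on the cone, the boom is at its stop, and the foot is on the top tumbler. The spring squeeze is my estimate and was not measured directly.

- **Tumblers:** I set down the three terracotta ones and left the blue and red look-alikes alone. Each was lowered until a light touch and then released. The wrist force reading peaked at 7.7 N, about 9 N of push with the tumbler's weight. The grip heights at release (about 218, 236 and 254 mm) match the expected 18 mm steps, and the last viewed pictures show the stack upright on the cone.
- **Boom:** I pushed it until the force rose to about 16 N at the stop. After the last screw turn, the top picture gave a bar angle within about 0.005 rad of the stand's axis.
- **Screw:** I turned it 5.9 rad clockwise. The wing's starting angle and the first foot height (about 151 mm, not 154 mm) then showed it had not started at zero. The spring was therefore squeezed about 9 mm, at the edge of the limit, so I turned it back 0.5 rad. I estimate about 6 mm now, give or take 2 mm.
- **Goat whistle and ocarina:** the arm never went near either.

**Check that settled nothing:** my final image comparison was inconclusive. The foot and stack regions changed between the pictures before and after turning the screw back. The ocarina region changed since the start by about as much as an empty patch, so arm shadow is the likely cause. I handed in without resolving this, because I had used all 16 picture views.

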